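Lock a hammer-head stud into the bench strut

ROBOT

A 7-joint arm with a two-finger parallel gripper is mounted at the origin on the work surface. World frame = base frame: x ahead of the robot, y to its left, z up, the work surface at z = 0. Lengths are in m, angles in rad, forces in N, time in s.
With the tool pointing down it reaches from about 0.425 to 0.925 m from the base axis. Payload 6.8 kg.
Tool frame: the origin (TCP) lies at the very end of the fingers, on their centre line; the grasp point (between the pads) lies 19 mm behind it (r.grip_depth is the distance from the TCP to the grasp point, in m); z points along the fingers, y is the direction in which the jaws open and shut (so a half turn about z gives the same grasp; the last joint's range is limited). The gripper opens to 85 mm and grips with 20 to 120 N. Pads are 22 mm wide; open, the fingers measure 114 mm over their backs; the gripper's body (76 mm by 85 mm) begins 54 mm behind the grasp point. The pads swing forward as they close: fully open they stand 13 mm farther back than shut.
Start: joints at [-1.214, 0.477, 0.022, 1.555, -0.011, 1.109, -0.083], TCP at [0.303, 0.603, 0.231] pointing down, gripper open.
Joint ranges: [-2.96, 2.96], [-0.34, 2.1], [-1.41, 1.46], [0.24, 2.44], [-1.37, 4.51], [0.17, 1.92], [-2.96, 2.96]. Speed limits (rad/s): [2.39, 2.39, 3.14, 3.14, 3.14, 3.14, 3.14].

INTERFACE

Orientations are given as a rotation vector (axis times angle).
In Python, from bench import r, grab_frame gives the robot as it stands. The module is installed in compiled form; this text tells all that it offers.
- The arm moves only by the tool play_rows, never from a script. Its argument "increments" is a list of rows, each a list of 7 numbers: the shift along the tool's x, y, z in mm, then the turn, a rotation vector about the tool's x, y, z in rad, then the closure in counts, from 0 (fully open) to 255 (shut). In form: [[tx, ty, tz, rx, ry, rz, claw], ...]. A call has 1 to 5 rows; each row shifts and turns the pose as measured when the row begins, along the tool's axes as they then stand; what a row does not reach is not made up. A row lasts 1/10 s, in which the tool goes at most 50 mm and 8.59 degrees, less where a joint would pass 70% of its speed; a pose out of reach is approached as far as the arm can. A call is refused whole if a number of a shift passes 50 or a number of a turn 0.15, either way. A call with a gripper value outside its range is refused whole. The fingers move at their own pace and stop on an object; "force" is the grip in N (left out, the last holds). Time passes only in rows, so rows that do not move let the fingers close. It gives the time, the measured TCP pose, the force and the opening at its end, in the units of the state.
- r.get_obs(): the state, without advancing time (a new reading comes with each control period).
- grab_frame(name): name is "scene" or "top"; returns a dict with "color" (384x512x3 uint8, blue, green, red), "depth" (384x512 float32, m along the optical axis (not along the pixel's ray), 0 where there is no reading), "K" (3x3 intrinsics, pixels), "T" (4x4, takes a point from camera to world coordinates). Camera axes: x right, y up, looking along -z (the intrinsics and any distortion apply to the point x, -y, -z); pixel columns grow to the right and rows downward; lengths in m; the calibration is good to about 2 mm. A picture is of the moment at which its call begins.
- r.hand_in(): hands the job in, once; it reports no verdict.
The state is a dict: "clock": time; "joints": joint angles; "qvel": joint speeds; "tau": joint torques, N m; "tcp_pos": TCP position; "orientation": TCP orientation; "contact_force": force on the tool from outside, world axes, zero at the start; "moment": the same for the moment, N m; "grip_width": finger opening in m.
Only numpy, scipy, OpenCV 4.12 (cv2) and the standard library are available. Lean on these libraries where they do the work, as an engineer would, in place of code of your own. Each camera call takes 0.05 s, during which the arm holds its last target.

TASK

Stand the yellow-winged hammer-head stud in the slotted metal strut on the pottery bench: lower its head through the slot, slide it gently along towards the orange end cap until it meets the stop inside, and there turn it a quarter turn so that its head catches under the lips. Then give it a light pull straight up to feel that it holds, and let go, leaving it upright and crosswise in the slot. Keep the stud upright and use light force throughout, and leave everything else on the bench undisturbed.

Things in the scene. Friction and masses are not known exactly. Their poses are not given: they have to be found in the camera images.
- stud: Loose upright steel stud with a hammer head, 0.10 to 0.16 kg, 64 mm tall. Origin: centre of its underside, z up. Head z = 0 to 12 mm, 36 mm long along x, 19 mm wide along y, ends rounded about the axis. Above it a round 14 mm stem, then the yellow wing. Both ends alike: usable either way round.
- wing (a point): Centre of the stud's yellow plastic wing, to hold it by; on the stud's axis, 49 mm above its underside. Wing 44 mm long along x (parallel to the head), 14 mm thick along y, 30 mm tall (34 to 64 mm above the stud's underside).
- strut: Metal strut screwed flat to the bench, slot upward, fixed. Origin: centre of its underside, x along it to its orange end cap (other cap black), z up. 300 x 44 x 28 mm. Slot 22 mm wide on y = 0; lips z = 22 to 28 mm; inner floor z = 4 mm, so a stud on it can rise 6 mm until its crossed head meets the lips. Stud-strut forces above 30 N spoil the work.
- slot (a point): Middle of the slot's mouth (strut x = 0, z = 28 mm). A rigid brass stop inside (z = 4 to 20 mm, seen through the slot) closes the channel; its face, square to x, is 0 to 70 mm towards the orange cap from here, different each time and not measured. The black-cap side is clear up to that face.
- lips (a point): On the lips' underside level at the slot's middle (strut x = 0, z = 22 mm). Filler bars under the lips leave no room to turn a head except in the last 35 mm before the stop: it turns, either way, only while its end touches the stop or is under 3 mm from it (stud axis 18 to 21 mm before the stop's face).
- spare: Bystander: another stud, with a round 36 mm dark head and a round black knob, 58 mm tall, standing loose on the bench. It does not fit the slot. Origin at the centre of its underside.
- tool_mug: Bystander: blue mug, 80 mm across, 100 mm tall. Origin at the centre of its underside.
- glaze_jar: Bystander: closed jar, 72 mm across, 90 mm tall. Origin at the centre of its underside.
- cutter: Bystander: steel ring cutter, 90 mm across, 30 mm tall. Origin at the centre of its underside.
- rib_knife: Bystander: wooden-handled spatula lying along its x.
- brush: Bystander: brush lying along its x.
Not all that is in view belongs to the job. Leave any black, pink or purple look-alike of the stud alone.

How it is judged:
On the way, in this order (a step that is already met when the one before it is completed fails the run):
1. the stud, held, has its head down in the slot, lengthwise (x of stud in the frame of strut between -0.14 and 0.08 m and y of stud in the frame of strut between -0.004 and 0.004 m and z of stud in the frame of strut between 0.001 and 0.0085 m and contact force between stud and the fingers above 1 N and angle between the x axis of stud and the x axis of strut, either way round below 0.3 rad), for 0.1 s.
2. the stud, its head still below the lips, is turned crosswise (x of stud in the frame of strut between -0.14 and 0.08 m and y of stud in the frame of strut between -0.004 and 0.004 m and z of stud in the frame of strut between 0.001 and 0.0082 m and angle between the x axis of stud and the x axis of strut, either way round above 1.27 rad and angle between stud's own z axis and vertical below 0.125 rad), for 0.1 s.
3. the crossed stud is pulled up against the lips with more than 2 N (x of stud in the frame of strut between -0.14 and 0.08 m and y of stud in the frame of strut between -0.004 and 0.004 m and z of stud in the frame of strut between 0.001 and 0.014 m and angle between the x axis of stud and the x axis of strut, either way round above 1.27 rad and angle between stud's own z axis and vertical below 0.125 rad and z of stud in the frame of strut above 0.0086 m and contact force between stud and strut above 2 N), for 0.1 s.
At the end, for the whole second after the job is handed in: The stud stands at rest in the strut with its head under the lips (origin less than 12 mm above the strut's underside and within 4 mm of the slot's centre line), crosswise (within 17 degrees of square to the slot), upright within 7 degrees (x of stud in the frame of strut between -0.14 and 0.08 m and y of stud in the frame of strut between -0.004 and 0.004 m and z of stud in the frame of strut between 0.001 and 0.012 m and angle between the x axis of stud and the x axis of strut, either way round above 1.27 rad and angle between stud's own z axis and vertical below 0.125 rad and linear speed of stud below 0.02 m/s and angular speed of stud below 0.2 rad/s); the robot touches nothing.
It fails at once if the stud is tipped more than 7 degrees (angle between stud's own z axis and vertical above 0.125 rad).
It fails at once if the stud, held, is forced against the strut with more than 30 N (contact force between stud and strut above 30 N and contact force between stud and the fingers above 1 N).
It fails at once if another thing on the bench is disturbed (moved more than 15 mm) (distance of any of spare, tool_mug, glaze_jar, cutter, rib_knife, brush from where it was at the start of the episode above 0.015 m).
It also fails if it takes over 70 s, if anything falls off the work surface, if the arm or the gripper's body presses on something with over 40 N, if the wrist force passes 120 N, or if a joint passes its speed limit or range.

## Working session

There is one attempt and no reset: what is moved stays moved. The work goes in short steps, Python scripts to look and compute and a tool call to move; the robot and the scene stay as the last step left them, time stands still between calls to the robot, and variables do not carry over. Pictures are saved under pics/ and viewed, and the job is handed in when it is done.

Besides the shell and the picture viewer there is one more tool, called after "Request:" as name([rows], argument=value, ...), one row to a line, values as JSON. play_rows: Moves the arm, as the interface text tells. Its arguments: {"type":"object","properties":{"increments":{"type":"array","items":{"type":"array","items":{"type":"number"}}},"force":{"type":"number"}},"required":["increments"]}

```bash
mkdir -p pics
cat > h.py <<'E'
from bench import r, grab_frame
import numpy as np, cv2
from scipy.spatial.transform import Rotation as R
def snap(n,tag):
    f=grab_frame(n); cv2.imwrite(f'pics/{tag}_{n}.png',f['color']); np.savez(f'pics/{tag}_{n}.npz',**f); return f
def load(tag,n): return np.load(f'pics/{tag}_{n}.npz')
def ray(f,u,v):
    K=f['K'];T=f['T']; d=np.array([(u-K[0,2])/K[0,0],-(v-K[1,2])/K[1,1],-1.]); return T[:3,3],T[:3,:3]@d
def atz(f,u,v,z):
    o,d=ray(f,u,v); return o+d*(z-o[2])/d[2]
def atd(f,u,v):
    o,d=ray(f,u,v); return o+d*float(f['depth'][int(round(v)),int(round(u))])
def proj(f,p):
    K=f['K'];T=f['T'];c=T[:3,:3].T@(np.array(p)-T[:3,3]); return K[0,0]*c[0]/-c[2]+K[0,2],K[1,1]*-c[1]/-c[2]+K[1,2]
def crop(f,tag,u0,v0,w,h,s):
    c=f['color'][v0:v0+h,u0:u0+w]; cv2.imwrite(f'pics/{tag}.png',cv2.resize(c,None,fx=s,fy=s,interpolation=cv2.INTER_CUBIC))
E
python3 - <<'E'
from h import *
for n in('scene','top'):
    f=snap(n,'a');print(n,f['K'].round(1).tolist(),f['T'].round(3).tolist(),[k for k in f])
print(r.get_obs())
E
```

```text
scene [[357.7, 0.0, 254.5], [0.0, 357.7, 183.2], [0.0, 0.0, 1.0]] [[0.768, -0.541, 0.343, 0.867], [0.641, 0.649, -0.411, -0.472], [-0.0, 0.536, 0.844, 1.001], [0.0, 0.0, 0.0, 1.0]] ['color', 'depth', 'K', 'T']
top [[472.3, 0.0, 264.3], [0.0, 472.3, 187.0], [0.0, 0.0, 1.0]] [[0.0, 0.982, -0.187, 0.163], [-1.0, 0.0, -0.001, 0.011], [-0.001, 0.187, 0.982, 1.797], [0.0, 0.0, 0.0, 1.0]] ['color', 'depth', 'K', 'T']
{'clock': 0.1, 'joints': array([-1.21406924,  0.47772341,  0.0223587 ,  1.55633263, -0.01149055,
        1.10930897, -0.0831097 ]), 'qvel': array([ 0.00111986, -0.00030333, -0.00043166, -0.00292809, -0.00125506,
       -0.00174539,  0.00207253]), 'tau': array([ 4.53001092e-03, -5.97758138e+01,  1.61388393e+00, -2.81957442e+01,
        1.28727689e-02,  4.96628243e-03,  1.74312021e-05]), 'tcp_pos': array([0.30236551, 0.60290032, 0.23042767]), 'orientation': array([-7.23535554e-01, -3.05688579e+00,  2.55306752e-03]), 'contact_force': array([-0.26445536, -0.5914124 , -0.03360809]), 'moment': array([-0.0065982 , -0.01678208,  0.02748881]), 'grip_width': 0.08561095636851394}
```

View pics/a_scene.png

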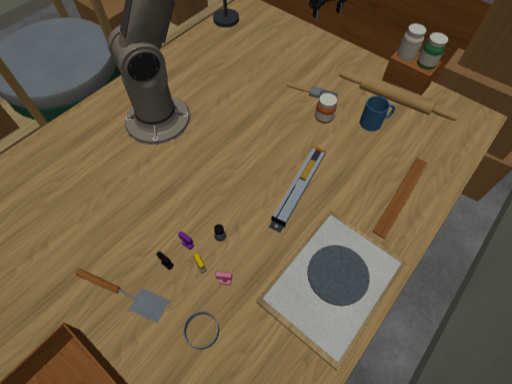

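View pics/a_top.png

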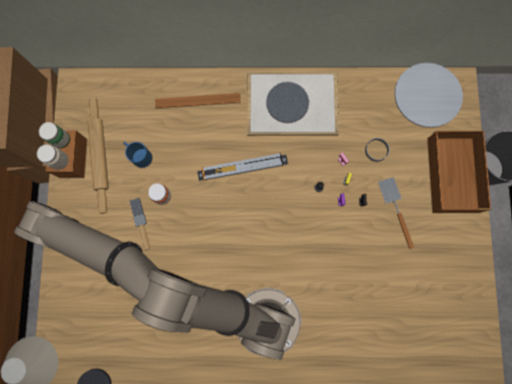

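The yellow one is at scene (199,262), top (348,180). Purple (186,240), black (165,260) and pink (224,278) are look-alikes, and the dark round-headed spare is at (219,233). I'll enlarge these next.

Run:
```python
from h import *
f=load('a','scene');g=load('a','top')
crop(f,'c1',145,215,100,75,8)
crop(f,'c2',260,140,80,100,6)
crop(g,'c3',310,140,70,75,8)
crop(g,'c4',185,140,115,50,7)
for n,f,u,v in(('yel s',f,199,260),('yel t',g,348.5,179),):
    print(n,atd(f,u,v).round(4),atz(f,u,v,.064).round(4))
```

```text
yel s [ 0.5284 -0.3038  0.0637] [ 0.5284 -0.3038  0.064 ]
yel t [ 0.5207 -0.3006  0.0754] [ 0.5231 -0.3027  0.064 ]
```

View pics/c1.png

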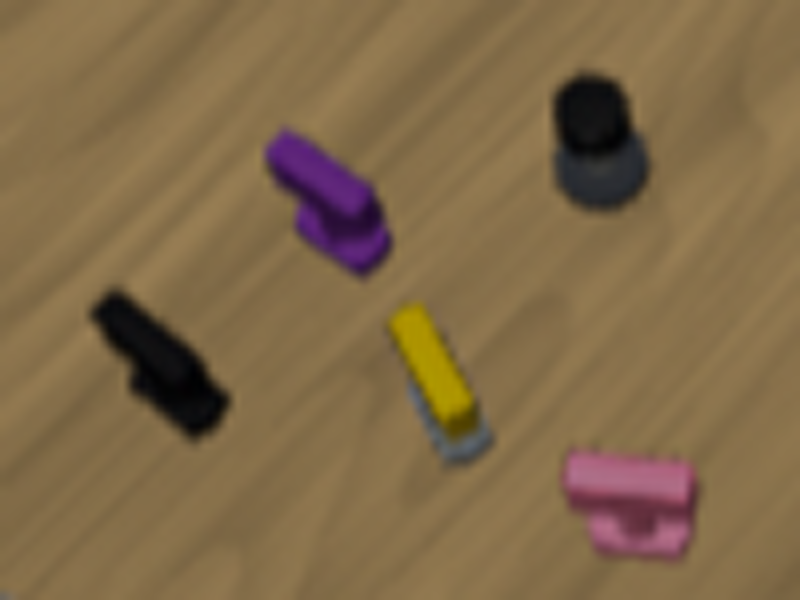

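View pics/c2.png

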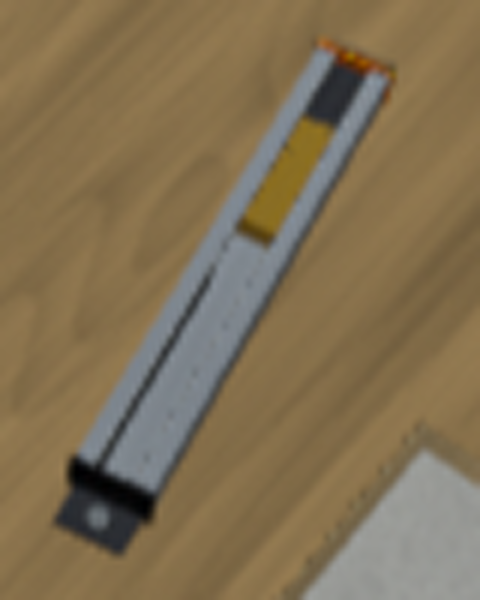

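View pics/c3.png

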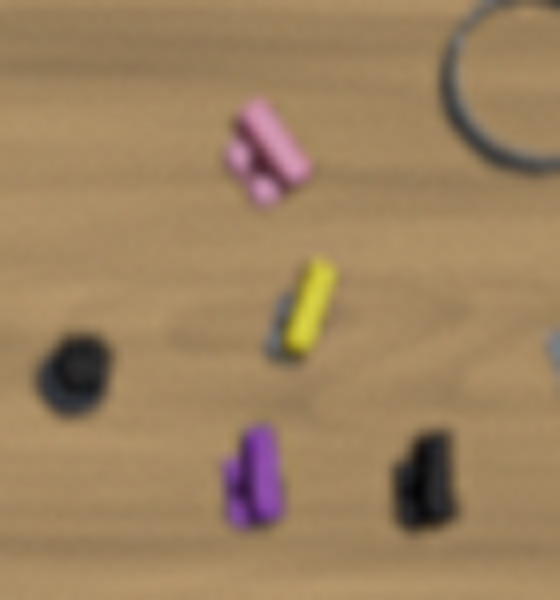

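View pics/c4.png

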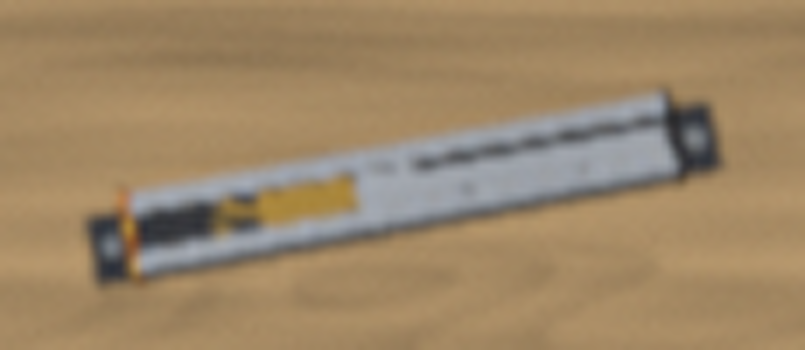

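The yellow stud (scene 199,262; top 348,179) is the only one with a yellow wing on a steel-grey head, so it fits. The strut runs from a black cap near scene (277,220) to an orange cap near (319,150), and the brass stop's face is near (302,179). Next I'll measure in both views.

```bash
cat >> h.py <<'E'
def cloud(f):
    K=f['K'];T=f['T'];h,w=f['depth'].shape;u,v=np.meshgrid(np.arange(w),np.arange(h));d=f['depth']
    c=np.stack([(u-K[0,2])/K[0,0]*d,-(v-K[1,2])/K[1,1]*d,-d],-1); return c@T[:3,:3].T+T[:3,3]
def ymask(f):
    h=cv2.cvtColor(f['color'],cv2.COLOR_BGR2HSV); return cv2.inRange(h,(22,170,90),(34,255,255))>0
E
python3 - <<'E'
from h import *
for n in('scene','top'):
    f=load('a',n);P=cloud(f)
    z=P[...,2]
    bench=np.median(z[(P[...,0]>.45)&(P[...,0]<.65)&(abs(P[...,1]+.1)<.05)]);print(n,'bench z',bench)
    m=ymask(f)&(abs(P[...,0]-.526)<.05)&(abs(P[...,1]+.303)<.05)
    print(' yel px',m.sum(),'z',np.percentile(z[m],[5,50,95]).round(4))
    t=m&(z>.055); v,u=np.nonzero(t); Q=np.array([atz(f,a,b,.064)[:2] for a,b in zip(u,v)])
    print(' rect',cv2.minAreaRect((Q*1000).astype(np.float32)),'mean',Q.mean(0))
    c=Q-Q.mean(0); w,V=np.linalg.eigh(c.T@c); print(' axis deg',np.degrees(np.arctan2(V[1,1],V[0,1])))
    # strut
    m=(z>.018)&(z<.04)&(P[...,0]>.48)&(P[...,0]<.7)&(P[...,1]>-.2)&(P[...,1]<.22)
    _,l,st,_=cv2.connectedComponentsWithStats(m.astype(np.uint8)); i=1+np.argmax(st[1:,4]); m=l==i
    print(' strut px',m.sum(),st[i],'z',np.percentile(z[m],[5,50,95]).round(4))
    Q=P[m][:,:2]; print(cv2.minAreaRect((Q*1000).astype(np.float32)))
E
```

```text
scene bench z 0.0009590914307399667
 yel px 82 z [0.0599 0.0644 0.0673]
 rect ((527.5814208984375, -305.3485412597656), (13.179898262023926, 44.445228576660156), 69.43435668945312) mean [ 0.5269684 -0.3049329]
 axis deg 160.7336252184281
 strut px 751 [271 152  50  73 751] z [0.0196 0.0279 0.0318]
((584.7684326171875, 82.75160217285156), (47.26419448852539, 282.49090576171875), 10.633200645446777)
top bench z 0.001189826897556756
 yel px 28 z [0.0597 0.0651 0.0716]
 rect ((526.3528442382812, -301.0028076171875), (8.68494701385498, 40.277584075927734), 72.6762466430664) mean [ 0.52608543 -0.30075213]
 axis deg 162.4382497733063
 strut px 588 [211 153  72  26 588] z [0.0192 0.0273 0.0361]
((582.5348510742188, 84.4643783569336), (48.43280029296875, 279.8749084472656), 11.132359504699707)
```

Run:
```python
from h import *
f=load('a','scene');g=load('a','top')
crop(f,'d1',292,142,40,48,12)
crop(f,'d2',266,182,45,50,12)
crop(g,'d3',194,150,50,34,15)
crop(g,'d4',244,148,50,34,15)
```

```text
(no output)
```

View pics/d1.png

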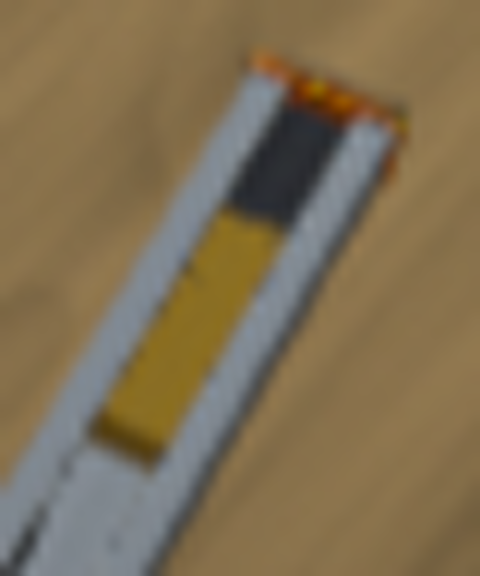

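View pics/d2.png

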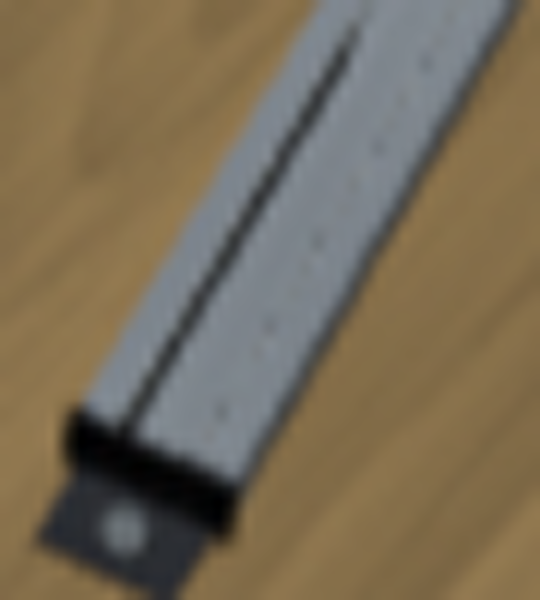

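View pics/d3.png

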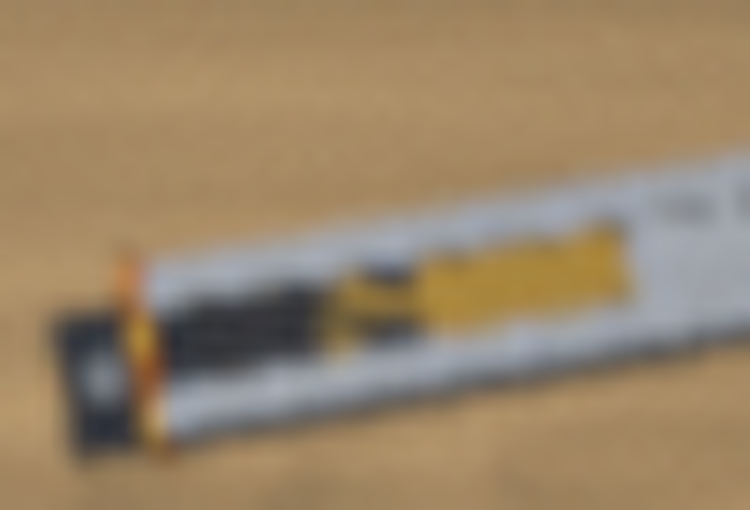

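View pics/d4.png

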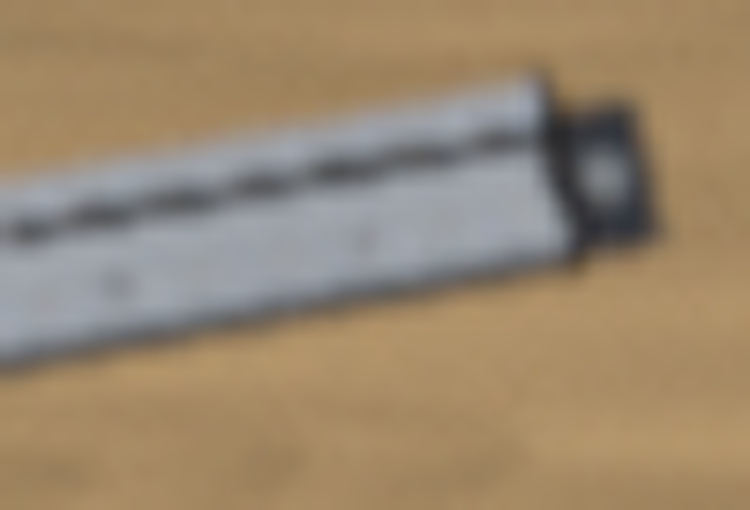

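```bash
cat > prof.py <<'E'
from h import *
def sample(f,P):
    uv=np.array([proj(f,p) for p in P]).astype(np.float32)
    c=cv2.remap(f['color'],uv[:,0].reshape(1,-1),uv[:,1].reshape(1,-1),cv2.INTER_LINEAR)[0].astype(float)
    return c
c0=np.array([.5835,.0835]);th=np.radians(90+10.9)
if __name__=='__main__':
  ex=np.array([np.cos(th),np.sin(th)]);ey=np.array([-ex[1],ex[0]])
  for n in('scene','top'):
    f=load('a',n)
    for rng in((-.125,-.06),(-.06,0.0),(.0,.06),(.06,.13)):
        S=np.arange(*rng,.002);Y=np.arange(-.036,.0361,.001)
        A=np.array([sample(f,[np.r_[c0+s*ex+y*ey,.028] for y in Y]) for s in S]).mean(0)
        sat=A.max(1)-A.min(1); val=A.mean(1)
        # left/right half crossing of chroma
        def cross(a,lev,seq):
            for i in seq:
                j=i+1
                if (a[i]-lev)*(a[j]-lev)<=0: return Y[i]+(lev-a[i])/(a[j]-a[i])*.001
        lev=(sat[:4].mean()+20)/2
        n0=len(Y)
        print(n,rng,'chroma edges',[round(1000*(cross(sat,45,q) or 0),1) for q in (range(0,n0-1),range(n0-2,-1,-1))])
        print('  val',val[::2].round().astype(int).tolist());print('  sat',sat[::2].round().astype(int).tolist())
    # along axis
    X=np.arange(-.17,.17,.004)
    A=np.array([sample(f,[np.r_[c0+s*ex+y*ey,.028] for s in X]) for y in (-.016,.016)])
    print('lips blue',[(int(x*1000),*a.astype(int)) for x,a in zip(X,A.mean(0)) if abs(x)>.13])
E
python3 prof.py
```

```text
scene (-0.125, -0.06) chroma edges [np.float64(-26.8), np.float64(24.2)]
  val [104, 105, 105, 105, 100, 88, 81, 95, 119, 130, 132, 133, 132, 130, 131, 132, 132, 132, 133, 134, 131, 114, 82, 74, 103, 127, 132, 132, 131, 127, 120, 115, 114, 114, 113, 112, 111]
  sat [59, 60, 60, 60, 54, 36, 11, 6, 13, 15, 15, 15, 14, 13, 14, 15, 15, 15, 15, 15, 15, 13, 8, 6, 9, 14, 16, 15, 9, 12, 43, 61, 66, 65, 64, 64, 63]
scene (-0.06, 0.0) chroma edges [np.float64(-27.0), np.float64(24.1)]
  val [107, 107, 107, 106, 100, 88, 82, 98, 120, 130, 133, 133, 132, 132, 133, 133, 133, 132, 133, 134, 132, 115, 84, 77, 104, 127, 133, 134, 132, 126, 118, 112, 109, 108, 108, 108, 107]
  sat [62, 62, 62, 61, 54, 34, 9, 6, 13, 15, 15, 15, 14, 13, 14, 15, 15, 15, 15, 15, 15, 13, 8, 6, 10, 14, 15, 15, 7, 16, 44, 60, 63, 63, 62, 62, 61]
scene (0.0, 0.06) chroma edges [np.float64(-27.3), np.float64(24.0)]
  val [105, 104, 104, 103, 99, 88, 85, 102, 124, 133, 136, 135, 126, 114, 109, 107, 107, 107, 107, 108, 108, 107, 105, 107, 120, 131, 135, 136, 133, 125, 116, 110, 108, 106, 105, 105, 105]
  sat [60, 59, 59, 59, 51
[... 3520 characters left out ...]
p.int64(78), np.int64(85)), (-142, np.int64(61), np.int64(67), np.int64(74)), (-137, np.int64(75), np.int64(74), np.int64(76)), (-133, np.int64(128), np.int64(122), np.int64(118)), (130, np.int64(156), np.int64(150), np.int64(145)), (134, np.int64(162), np.int64(155), np.int64(150)), (138, np.int64(163), np.int64(154), np.int64(150)), (142, np.int64(161), np.int64(154), np.int64(148)), (146, np.int64(156), np.int64(150), np.int64(145)), (150, np.int64(153), np.int64(147), np.int64(142)), (154, np.int64(159), np.int64(152), np.int64(147)), (158, np.int64(165), np.int64(156), np.int64(151)), (162, np.int64(151), np.int64(151), np.int64(156)), (166, np.int64(103), np.int64(134), np.int64(165))]
```

```bash
cat >> h.py <<'E'
def st(p=True):
    o=r.get_obs(); M=R.from_rotvec(o['orientation']).as_matrix()
    yaw=np.degrees(np.arctan2(M[1,1],M[0,1])); tilt=np.degrees(np.arccos(-M[2,2]))
    if p: print('t',round(o['clock'],2),'tcp',(o['tcp_pos']*1000).round(1),'yaw(tool y)',yaw.round(2),'tilt',tilt.round(2),'F',o['contact_force'].round(2),'M',o['moment'].round(3),'w',round(o['grip_width']*1000,1),'j',o['joints'].round(2))
    return o,M,yaw
def plan(tgt,yawdeg=None,n=5,step=45,claw=0,total=None):
    """rows toward world target with tool down, yaw of tool y (mod 180)"""
    o,M,yaw=st(); p=o['tcp_pos'].copy(); rows=[]
    N=n
    for i in range(N):
        x=M[:,0];z=np.array([0,0,-1.]); 
        y0=np.arctan2(M[1,1],M[0,1])
        if yawdeg is None: dy=0
        else: dy=(np.radians(yawdeg)-y0+np.pi/2)%np.pi-np.pi/2
        # desired orientation this step
        k=np.clip(dy,-.12,.12); a=y0+k
        yd=np.array([np.cos(a),np.sin(a),0]); Md=np.column_stack([np.cross(yd,z),yd,z])
        rv=R.from_matrix(M.T@Md).as_rotvec(); 
        d=np.array(tgt)-p; L=np.linalg.norm(d); s=min(1,step/1000/L) if L>0 else 0
        t=M.T@(d*s)*1000
        rows.append([*(t.round(1)),*(rv.round(3)),claw]); p=p+d*s; M=M@R.from_rotvec(rv).as_matrix()
    print(str([[float(v) for v in q] for q in rows]))
E
python3 - <<'E'
from h import *
f=load('a','scene');g=load('a','top')
# stud in top from crop corners
for f_,off,s,pts in((f,(145,215),8,((390,325),(412,305),(447,412),(472,395))),(g,(310,140),8,((310,258),(335,265),(287,345),(308,352)))):
    Q=np.array([atz(f_,off[0]+(u+.5)/s-.5,off[1]+(v+.5)/s-.5,.064) for u,v in pts]); print(Q.round(4).tolist(),Q.mean(0))
for u,v in((95,425),(155,452)): print('stop',atz(f,292+(u+.5)/12-.5,142+(v+.5)/12-.5,.020))
plan((.5,.15,.25),71,5)
E
```

```text
[[0.5067, -0.304, 0.064], [0.5074, -0.294, 0.064], [0.5435, -0.3136, 0.064], [0.5458, -0.3039, 0.064]] [ 0.52584233 -0.30385379  0.064     ]
[[0.5507, -0.3029, 0.064], [0.5473, -0.3145, 0.064], [0.509, -0.2907, 0.064], [0.5057, -0.3005, 0.064]] [ 0.52816522 -0.30213848  0.064     ]
stop [0.56576289 0.11843422 0.02      ]
stop [0.58351016 0.12175865 0.02      ]
t 0.1 tcp [302.4 602.9 230.4] yaw(tool y) 63.37 tilt 0.09 F [-0.26 -0.59 -0.03] M [-0.007 -0.017  0.027] w 85.6 j [-1.21  0.48  0.02  1.56 -0.01  1.11 -0.08]
[[-34.5, -28.8, -1.7, -0.002, 0.0, -0.12, 0.0], [-30.9, -32.7, -1.8, 0.0, -0.0, -0.013, 0.0], [-30.4, -33.1, -1.8, -0.0, 0.0, -0.0, 0.0], [-30.4, -33.1, -1.8, 0.0, 0.0, -0.0, 0.0], [-30.4, -33.1, -1.8, 0.0, 0.0, -0.0, 0.0]]
```

Request:
play_rows([
  [-34,-29,-1.7,-0.002,0,-0.12,120],
  [-31,-33,-1.8,0,0,-0.05,120],
  [-30,-34,-1.8,0,0,0,120],
  [-30,-34,-1.8,0,0,0,120],
  [-30,-34,-1.8,0,0,0,120],
])

```text
clock: 0.6
tcp_pos: [0.3916, 0.3966, 0.2354]
orientation: [-0.428, -3.107, 0.002]
contact_force: [-0.4, 0.3, -0.5]
grip_width: 0.0455
```

```bash
python3 -c "
from h import *
plan((.52,.0,.22),73,5,claw=120)"
```

```text
t 0.6 tcp [391.6 396.6 235.4] yaw(tool y) 74.33 tilt 0.3 F [-0.38  0.28 -0.52] M [-0.038 -0.052  0.023] w 45.5 j [-0.93  0.28  0.03  1.83 -0.01  1.03  0.41]
[[-24.9, -37.4, 1.6, -0.002, -0.005, 0.023, 120.0], [-25.8, -36.9, 1.7, -0.0, -0.0, -0.0, 120.0], [-25.8, -36.9, 1.7, -0.0, -0.0, -0.0, 120.0], [-25.8, -36.9, 1.7, -0.0, 0.0, -0.0, 120.0], [-25.8, -36.9, 1.7, 0.0, 0.0, -0.0, 120.0]]
```

Request:
play_rows([
  [-25,-38,1.6,-0.002,-0.005,0.023,120],
  [-26,-37,1.7,0,0,0,120],
  [-26,-37,1.7,0,0,0,120],
  [-26,-37,1.7,0,0,0,120],
  [-26,-37,1.7,0,0,0,120],
])

```text
clock: 1.1
tcp_pos: [0.463, 0.1713, 0.2262]
orientation: [0.466, 3.107, -0.0]
contact_force: [0.8, 0.5, 0.1]
grip_width: 0.0453
```

```bash
python3 -c "
from h import *
plan((.527,-.303,.2),73,5,claw=120)"
```

```text
t 1.1 tcp [463.  171.3 226.2] yaw(tool y) 72.93 tilt 0.02 F [0.77 0.52 0.06] M [ 0.023 -0.066  0.096] w 45.3 j [-0.62  0.18  0.16  1.99 -0.04  0.97  0.83]
[[-18.8, -40.8, 2.5, -0.0, 0.0, -0.001, 120.0], [-18.8, -40.8, 2.5, -0.0, 0.0, -0.0, 120.0], [-18.8, -40.8, 2.5, 0.0, 0.0, -0.0, 120.0], [-18.8, -40.8, 2.5, 0.0, 0.0, -0.0, 120.0], [-18.8, -40.8, 2.5, 0.0, 0.0, -0.0, 120.0]]
```

Request:
play_rows([
  [-19,-41,2.5,0,0,0,120],
  [-19,-41,2.5,0,0,0,120],
  [-19,-41,2.5,0,0,0,120],
  [-19,-41,2.5,0,0,0,120],
  [-19,-41,2.5,0,0,0,120],
])

```text
clock: 1.6
tcp_pos: [0.4934, -0.0621, 0.2131]
orientation: [0.466, 3.106, 0.0]
contact_force: [1.1, -0.1, -0.7]
grip_width: 0.045
```

```bash
python3 -c "
from h import *
plan((.527,-.303,.17),73,5,claw=120)"
```

```text
t 1.6 tcp [493.4 -62.1 213.1] yaw(tool y) 72.94 tilt 0.04 F [ 1.14 -0.11 -0.69] M [ 0.023 -0.02  -0.   ] w 45.0 j [-0.29  0.21  0.33  2.01 -0.08  0.94  1.36]
[[-18.7, -40.2, 7.9, 0.0, 0.001, -0.001, 120.0], [-18.7, -40.2, 7.9, -0.0, -0.0, 0.0, 120.0], [-18.7, -40.2, 7.9, -0.0, 0.0, 0.0, 120.0], [-18.7, -40.2, 7.9, 0.0, 0.0, 0.0, 120.0], [-18.7, -40.2, 7.9, 0.0, 0.0, 0.0, 120.0]]
```

Request:
play_rows([
  [-19,-40,8,0,0,0,120],
  [-19,-40,8,0,0,0,120],
  [-19,-40,8,0,0,0,120],
  [-19,-40,8,0,0,0,120],
  [-19,-40,8,0,0,0,120],
])

```text
clock: 2.1
tcp_pos: [0.5253, -0.2899, 0.1717]
orientation: [0.464, 3.106, 0.002]
contact_force: [1.2, 0.3, -0.5]
grip_width: 0.0454
```

```bash
python3 -c "
from h import *
plan((.527,-.303,.12),73,5,step=15,claw=120)"
```

```text
t 2.1 tcp [ 525.3 -289.9  171.7] yaw(tool y) 73.02 tilt 0.12 F [ 1.2   0.35 -0.54] M [ 0.023 -0.037 -0.039] w 45.4 j [ 0.1   0.44  0.4   1.82 -0.21  0.92  1.86]
[[-1.5, -3.4, 14.5, 0.002, 0.001, 0.0, 120.0], [-1.5, -3.4, 14.5, -0.0, -0.0, 0.0, 120.0], [-1.5, -3.4, 14.5, 0.0, 0.0, 0.0, 120.0], [-0.9, -1.9, 8.1, 0.0, 0.0, 0.0, 120.0], [0.0, 0.0, 0.0, 0.0, 0.0, 0.0, 120.0]]
```

Request:
play_rows([
  [-1.5,-3.4,14.5,0.002,0.001,0,120],
  [-1.5,-3.4,14.5,0,0,0,120],
  [-1.5,-3.4,14.5,0,0,0,120],
  [-1,-2,8,0,0,0,120],
  [0,0,0,0,0,0,120],
])

```text
clock: 2.6
tcp_pos: [0.5244, -0.3082, 0.1145]
orientation: [-0.473, -3.102, 0.003]
contact_force: [-0.4, -0.9, -0.2]
grip_width: 0.0451
```

```bash
python3 -c "
from h import *
plan((.527,-.303,.033),73,5,step=20,claw=120)
f=snap('scene','b');crop(f,'b1',150,200,100,100,6)
g=snap('top','b');crop(g,'b2',310,140,75,75,8)"
```

```text
t 2.6 tcp [ 524.4 -308.2  114.5] yaw(tool y) 72.64 tilt 0.26 F [-0.44 -0.91 -0.21] M [0.024 0.008 0.058] w 45.1 j [ 0.15  0.52  0.38  1.84 -0.25  0.83  1.91]
[[-0.3, 1.5, 19.9, -0.003, -0.004, -0.006, 120.0], [-0.2, 1.4, 19.9, 0.0, 0.0, -0.0, 120.0], [-0.2, 1.4, 19.9, -0.0, -0.0, 0.0, 120.0], [-0.2, 1.4, 19.9, 0.0, 0.0, 0.0, 120.0], [-0.0, 0.1, 1.7, 0.0, -0.0, 0.0, 120.0]]
```

View pics/b1.png

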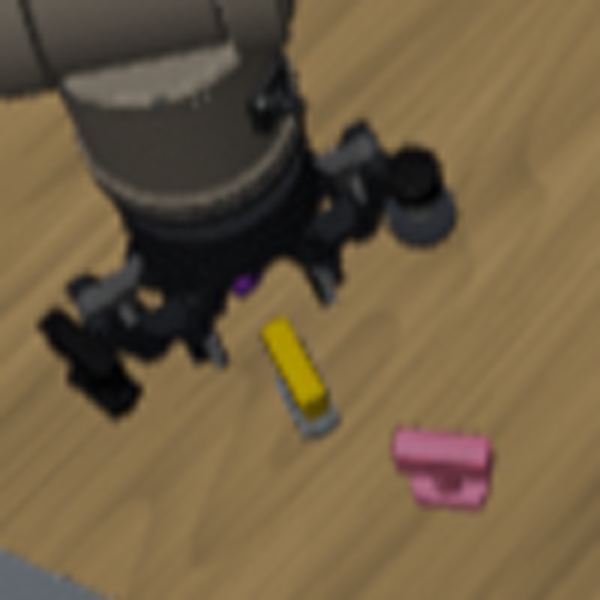

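View pics/b_top.png

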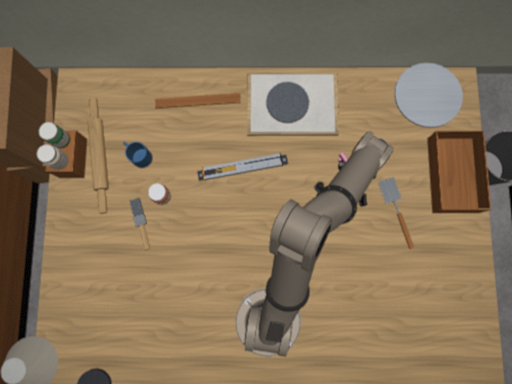

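```bash
python3 -c "
from h import *
f=load('b','scene')
for z in (.114,.12,.125): print(z,atz(f,150+215.5/6-.5,200+357/6-.5,z),atz(f,150+328/6-.5,200+300/6-.5,z))
print(proj(f,(.5244,-.3082,.1145)))
for p in ((.527,-.303,.064),(.526,-.304,.064)): print(proj(f,p))"
```

```text
0.114 [ 0.51758642 -0.33340869  0.114     ] [ 0.53666867 -0.28357137  0.114     ]
0.12 [ 0.51994773 -0.33434681  0.12      ] [ 0.53890088 -0.28484663  0.12      ]
0.125 [ 0.52191548 -0.33512857  0.125     ] [ 0.54076106 -0.28590936  0.125     ]
(np.float64(194.17072617443543), np.float64(253.4264920322672))
(np.float64(198.83756136649765), np.float64(259.4488789074281))
(np.float64(198.3182474282699), np.float64(259.49364754181704))
```

Request:
play_rows([
  [0,2,15,-0.003,-0.004,-0.006,120],
  [0,1.5,15,0,0,0,120],
  [0,1.2,15,0,0,0,120],
  [0,0,10,0,0,0,120],
  [0,0,0,0,0,0,120],
])

```text
clock: 3.2
tcp_pos: [0.5299, -0.3018, 0.0606]
orientation: [0.457, 3.1, -0.0]
contact_force: [0.2, -0.6, -0.5]
grip_width: 0.0454
```

```bash
python3 -c "
from h import *
plan((.526,-.303,.033),73,5,step=15,claw=120)
f=snap('scene','b3');crop(f,'b3',150,200,100,100,6)"
```

```text
t 3.2 tcp [ 529.9 -301.8   60.6] yaw(tool y) 73.23 tilt 0.45 F [ 0.19 -0.62 -0.46] M [0.077 0.062 0.029] w 45.4 j [ 0.17  0.59  0.34  1.87 -0.29  0.72  1.95]
[[1.9, -1.3, 14.8, 0.001, 0.008, 0.004, 120.0], [1.6, -1.1, 12.7, -0.0, -0.0, 0.0, 120.0], [0.0, 0.0, 0.0, -0.0, 0.0, 0.0, 120.0], [0.0, 0.0, 0.0, -0.0, 0.0, 0.0, 120.0], [0.0, 0.0, 0.0, -0.0, 0.0, 0.0, 120.0]]
```

View pics/b3.png

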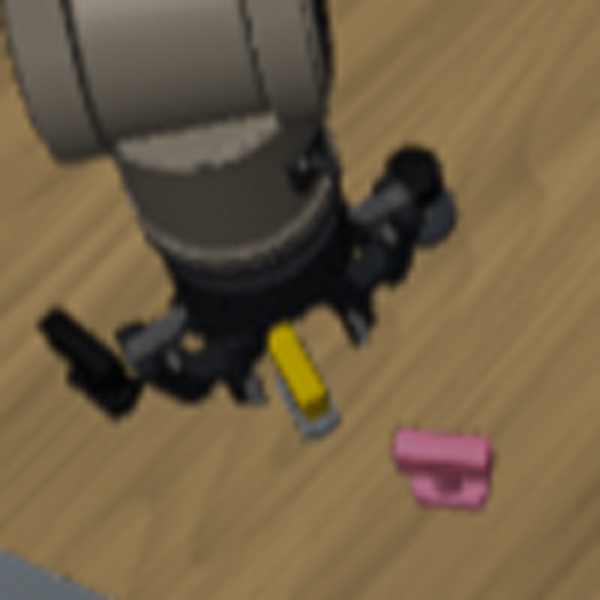

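Request:
play_rows([
  [2,-1.3,10,0.001,0.008,0.004,120],
  [1.6,0,9,0,0,0,120],
  [0.5,0,8,0,0,0,120],
  [0,0,0,0,0,0,120],
])

```text
clock: 3.65
tcp_pos: [0.5262, -0.3029, 0.0329]
orientation: [0.466, 3.105, -0.001]
contact_force: [-0.6, 0.3, 0.6]
grip_width: 0.0449
```

```bash
python3 -c "
from h import *
plan((.526,-.303,.033),73,3,step=15,claw=120)
f=snap('scene','b4');crop(f,'b4',160,220,75,70,8)"
```

```text
t 3.65 tcp [ 526.2 -302.9   32.9] yaw(tool y) 72.94 tilt 0.1 F [-0.62  0.27  0.6 ] M [-0.009  0.059  0.019] w 44.9 j [ 0.18  0.64  0.32  1.88 -0.3   0.67  1.96]
[[0.2, -0.2, -0.1, -0.001, 0.002, -0.001, 120.0], [0.0, 0.0, 0.0, 0.0, 0.0, -0.0, 120.0], [0.0, 0.0, 0.0, 0.0, 0.0, -0.0, 120.0]]
```

View pics/b4.png

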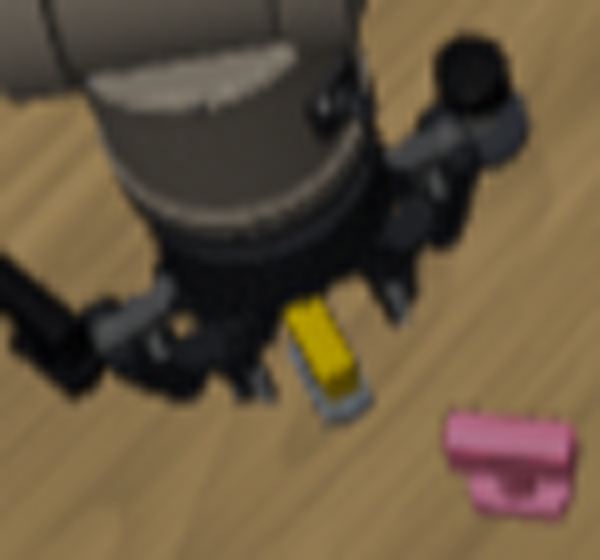

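Request:
play_rows([
  [0.2,-0.2,0,0,0.002,0,165],
  [0,0,0,0,0,0,180],
  [0,0,0,0,0,0,180],
], force=20)

```text
clock: 4.0
tcp_pos: [0.5267, -0.3037, 0.034]
orientation: [0.466, 3.106, -0.002]
contact_force: [0.4, -0.8, 0.2]
grip_width: 0.0248
```

```bash
python3 -c "
from h import *
plan((.526,-.303,.033),73,1,step=15,claw=120)
f=snap('scene','b5');crop(f,'b5',160,220,75,70,8)"
```

```text
t 4.0 tcp [ 526.7 -303.7   34. ] yaw(tool y) 72.93 tilt 0.09 F [ 0.41 -0.83  0.19] M [ 0.01   0.014 -0.029] w 24.8 j [ 0.18  0.63  0.32  1.88 -0.3   0.68  1.96]
[[0.9, 0.4, 1.0, -0.001, 0.001, -0.001, 120.0]]
```

View pics/b5.png

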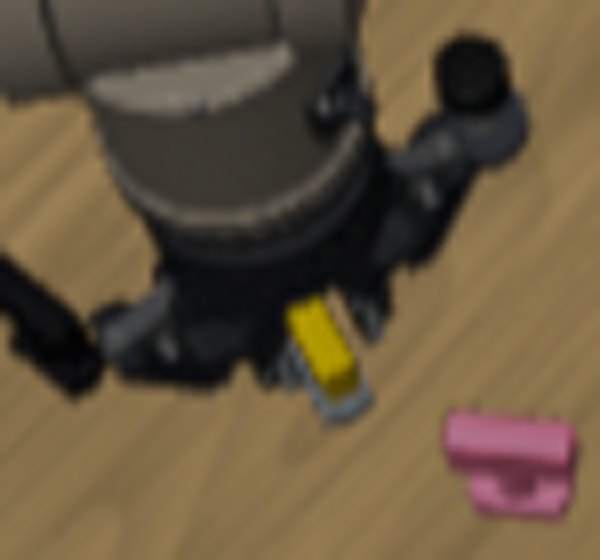

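Request:
play_rows([
  [0,0,0.5,0,0,0,190],
  [0,0,0,0,0,0,200],
  [0,0,0,0,0,0,210],
  [0,0,0,0,0,0,225],
  [0,0,0,0,0,0,240],
], force=20)

```text
clock: 4.55
tcp_pos: [0.527, -0.3038, 0.034]
orientation: [0.466, 3.105, -0.002]
contact_force: [0.3, -0.5, 0.3]
grip_width: 0.0137
```

Request:
play_rows([
  [0,0,0,0,0,0,255],
  [0,0,0,0,0,0,255],
], force=30)

```text
clock: 4.75
tcp_pos: [0.527, -0.3038, 0.0341]
orientation: [0.466, 3.105, -0.002]
contact_force: [-0.4, 1.0, -0.3]
grip_width: 0.0135
```

```bash
python3 -c "
from h import *
plan((.526,-.303,.12),73,1,step=15,claw=120)
f=snap('scene','b6');crop(f,'b6',160,220,75,70,8)"
```

```text
t 4.75 tcp [ 527.  -303.8   34.1] yaw(tool y) 72.93 tilt 0.14 F [-0.39  0.99 -0.27] M [-0.008 -0.051 -0.068] w 13.5 j [ 0.18  0.63  0.32  1.88 -0.3   0.67  1.96]
[[0.2, 0.1, -15.0, -0.001, 0.002, -0.001, 120.0]]
```

View pics/b6.png

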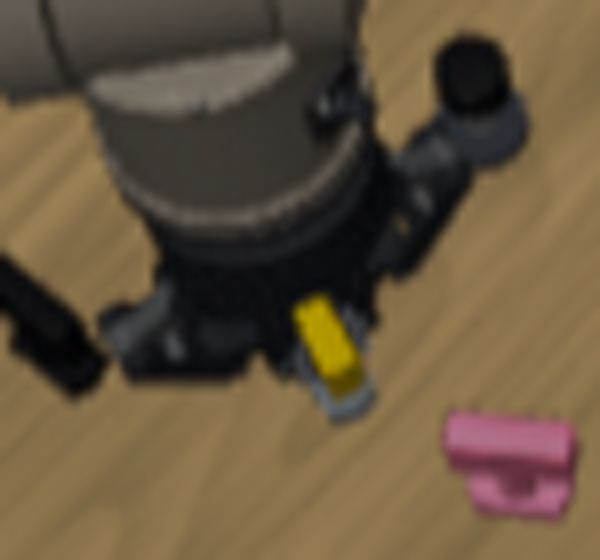

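Request:
play_rows([
  [0,0,-5,-0.001,0.002,0,255],
  [0,0,-15,0,0,0,255],
  [0,0,-20,0,0,0,255],
  [0,0,-25,0,0,0,255],
  [0,0,-25,0,0,0,255],
])

```text
clock: 5.3
tcp_pos: [0.5243, -0.3024, 0.1262]
orientation: [-0.466, -3.099, -0.003]
contact_force: [0.4, 0.5, -1.1]
grip_width: 0.0135
```

Request:
play_rows([
  [0,0,-15,0,0,0,255],
  [0,0,0,0,0,0,255],
])

```text
clock: 5.5
tcp_pos: [0.5265, -0.304, 0.1476]
orientation: [0.468, 3.107, 0.0]
contact_force: [1.0, -0.8, -1.5]
grip_width: 0.0134
```

```bash
python3 -c "
from h import *
plan((.54,-.1,.15),40,5,step=30,claw=255)
f=snap('scene','b7');crop(f,'b7',160,220,75,70,8)"
```

```text
t 5.5 tcp [ 526.5 -304.   147.6] yaw(tool y) 72.88 tilt 0.01 F [ 1.05 -0.82 -1.53] M [ 0.013  0.006 -0.02 ] w 13.4 j [ 0.13  0.48  0.39  1.82 -0.23  0.89  1.9 ]
[[6.9, 29.2, -0.3, 0.0, -0.0, 0.12, 255.0], [10.4, 28.2, -0.4, -0.0, 0.0, 0.12, 255.0], [13.7, 26.7, -0.4, -0.0, 0.0, 0.12, 255.0], [16.8, 24.9, -0.4, -0.0, -0.0, 0.12, 255.0], [19.6, 22.7, -0.4, -0.0, 0.0, 0.094, 255.0]]
```

View pics/b7.png

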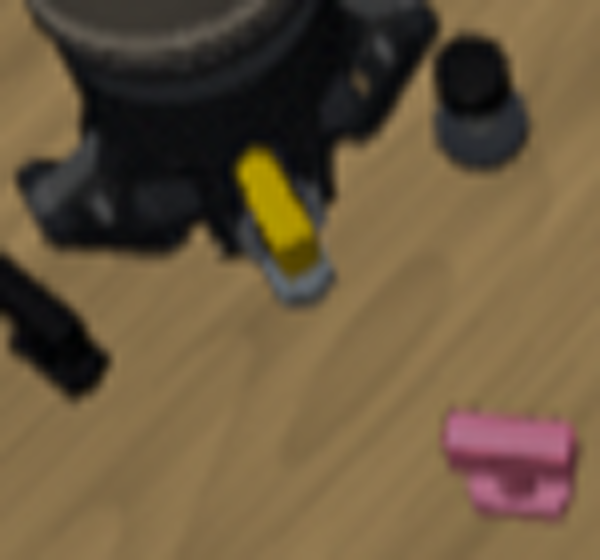

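Request:
play_rows([
  [7,29,0,0,0,0.12,255],
  [10,28,0,0,0,0.12,255],
  [14,27,0,0,0,0.12,255],
  [17,25,0,0,0,0.12,255],
  [20,23,0,0,0,0.12,255],
])

```text
clock: 6.05
tcp_pos: [0.5333, -0.1546, 0.144]
orientation: [-1.409, -2.803, 0.006]
contact_force: [1.0, 0.4, -1.0]
grip_width: 0.0135
```

```bash
python3 -c "
from h import *
plan((.587,.064,.12),10.9,5,step=35,claw=255)"
```

```text
t 6.05 tcp [ 533.3 -154.6  144. ] yaw(tool y) 36.62 tilt 0.32 F [ 1.    0.4  -1.02] M [ 0.004 -0.033 -0.027] w 13.5 j [-0.25  0.43  0.54  1.95 -0.29  0.84  1.08]
[[22.2, 26.8, 3.6, -0.005, -0.002, 0.12, 255.0], [25.2, 24.0, 3.7, -0.0, -0.0, 0.12, 255.0], [27.9, 20.8, 3.7, -0.0, -0.0, 0.12, 255.0], [30.2, 17.3, 3.7, -0.0, -0.0, 0.089, 255.0], [31.6, 14.5, 3.7, -0.0, -0.0, -0.0, 255.0]]
```

Request:
play_rows([
  [22,27,3,-0.005,-0.002,0.12,255],
  [25,24,3,0,0,0.12,255],
  [28,21,3,0,0,0.12,255],
  [30,17,3,0,0,0.08,255],
  [31,14,3,0,0,0,255],
])

```text
clock: 6.55
tcp_pos: [0.5729, 0.0195, 0.1247]
orientation: [-2.017, -2.403, 0.009]
contact_force: [-0.2, -0.1, -1.0]
grip_width: 0.0132
```

```bash
python3 -c "
from h import *
plan((.587,.064,.12),10.9,5,step=25,claw=255)"
```

```text
t 6.55 tcp [572.9  19.5 124.7] yaw(tool y) 9.99 tilt 0.4 F [-0.23 -0.06 -1.02] M [-0.048 -0.048 -0.008] w 13.2 j [-0.61  0.51  0.62  1.93 -0.39  0.84  0.39]
[[22.1, 11.5, 2.4, -0.007, 0.0, -0.016, 255.0], [19.2, 10.4, 2.2, 0.0, -0.0, -0.0, 255.0], [0.0, 0.0, 0.0, -0.0, 0.0, -0.0, 255.0], [0.0, 0.0, 0.0, 0.0, 0.0, -0.0, 255.0], [0.0, 0.0, 0.0, 0.0, 0.0, -0.0, 255.0]]
```

Request:
play_rows([
  [20,10,10,-0.007,0,-0.016,255],
  [12,7,10,0,0,0,255],
  [0,0,5,0,0,0,255],
  [0,0,5,0,0,0,255],
  [0,0,0,0,0,0,255],
])

```text
clock: 7.05
tcp_pos: [0.5821, 0.0578, 0.0887]
orientation: [-1.989, -2.427, 0.007]
contact_force: [0.3, -0.1, -1.3]
grip_width: 0.0134
```

```bash
python3 -c "
from h import *
plan((.587,.064,.085),10.9,3,step=10,claw=255)
f=snap('scene','e1');crop(f,'e1',240,135,100,90,8)
f=snap('top','e1');crop(f,'e2',185,130,110,65,7)"
```

```text
t 7.05 tcp [582.1  57.8  88.7] yaw(tool y) 11.33 tilt 0.32 F [ 0.25 -0.13 -1.35] M [0.007 0.    0.018] w 13.4 j [-0.63  0.57  0.58  1.92 -0.43  0.78  0.38]
[[5.1, 6.1, 3.7, -0.005, 0.001, 0.007, 255.0], [0.0, 0.0, 0.0, -0.0, 0.0, 0.0, 255.0], [0.0, 0.0, 0.0, 0.0, 0.0, 0.0, 255.0]]
```

View pics/e1.png

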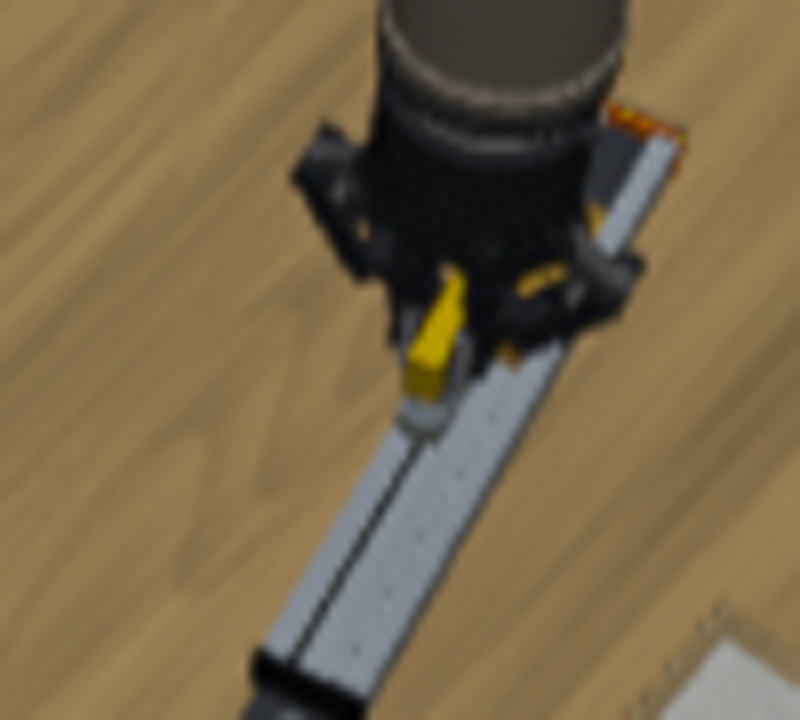

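View pics/e2.png

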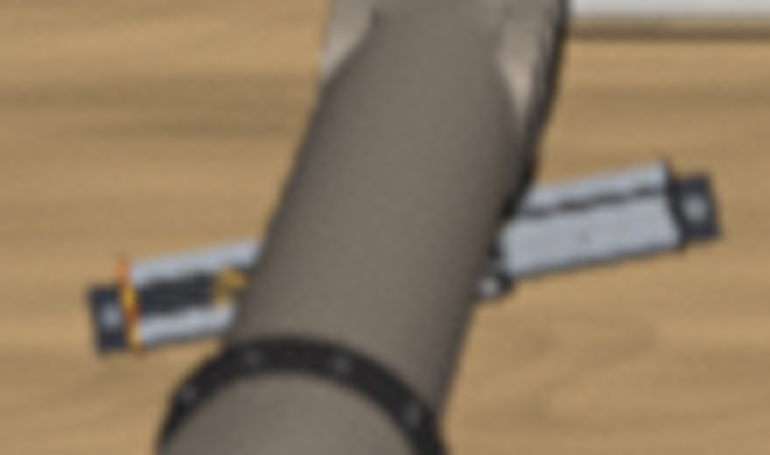

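Request:
play_rows([
  [5,6,10,-0.005,0,0.007,255],
  [0,0,10,0,0,0,255],
  [0,0,0,0,0,0,255],
  [0,0,0,0,0,0,255],
])

```text
clock: 7.55
tcp_pos: [0.5886, 0.0615, 0.0689]
orientation: [2.005, 2.415, 0.003]
contact_force: [0.6, -0.4, -0.8]
grip_width: 0.0139
```

```bash
cat >> h.py <<'E'
def overlay(f,tag,u0,v0,w,h,s,o,dy=0,dx=0,zoff=.034,yawoff=0):
    c=cv2.resize(f['color'][v0:v0+h,u0:u0+w],None,fx=s,fy=s,interpolation=cv2.INTER_CUBIC)
    M=R.from_rotvec(o['orientation']).as_matrix(); 
    def P(x,y,z): # stud coords, about tool
        p=o['tcp_pos']+M@np.array([x+dx,y+dy,0])+np.array([0,0,z-zoff])
        u,v=proj(f,p); return (int(round((u-u0+.5)*s)),int(round((v-v0+.5)*s)))
    for z0,z1,a,b,col in((.034,.064,.022,.007,(255,0,255)),(0,.012,.018,.0095,(0,255,0))):
        for z in(z0,z1):
            q=[P(sx*a,sy*b,z) for sx,sy in((1,1),(1,-1),(-1,-1),(-1,1))]; cv2.polylines(c,[np.array(q)],True,col,1)
    cv2.imwrite(f'pics/{tag}.png',c)
def lines(c): pass
E
python3 -c "
from h import *
plan((.587,.064,.07),10.9,1,step=10,claw=255)
o=r.get_obs();f=snap('scene','e3');overlay(f,'e3',265,150,60,50,13,o)"
```

```text
t 7.55 tcp [588.6  61.5  68.9] yaw(tool y) 10.62 tilt 0.19 F [ 0.56 -0.39 -0.78] M [-0.019 -0.02   0.043] w 13.9 j [-0.62  0.6   0.56  1.92 -0.46  0.74  0.38]
[[2.8, -1.1, -1.1, 0.003, 0.001, -0.005, 255.0]]
```

View pics/e3.png

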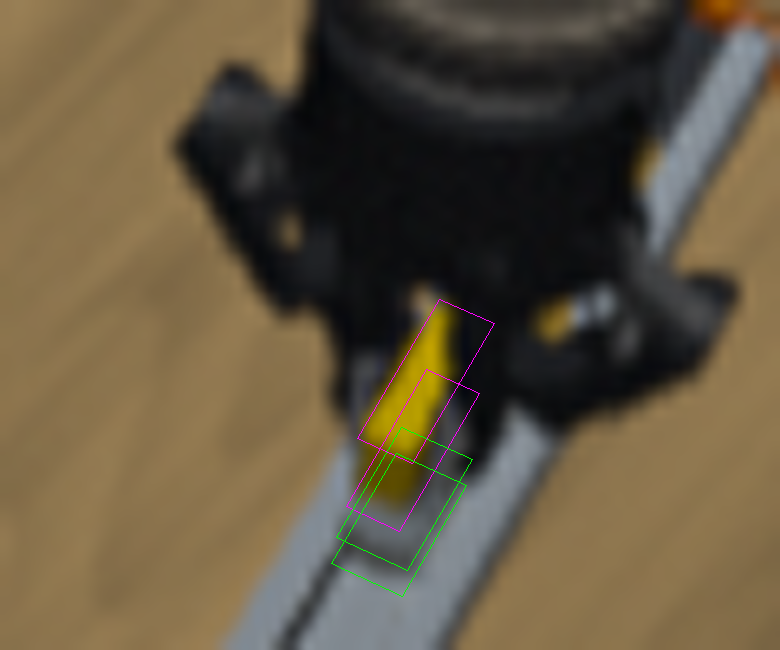

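```bash
python3 -c "
from h import *
plan((.5868,.0638,.066),10.9,2,step=10,claw=255)"
```

```text
t 7.6 tcp [588.4  61.4  68.8] yaw(tool y) 10.61 tilt 0.18 F [-0.01  0.54 -2.02] M [-0.001  0.109  0.008] w 13.4 j [-0.62  0.6   0.56  1.92 -0.46  0.74  0.38]
[[2.7, -1.1, 2.8, 0.003, 0.001, -0.005, 255.0], [0.0, 0.0, 0.0, -0.0, -0.0, -0.0, 255.0]]
```

Request:
play_rows([
  [2.7,-1.1,2.8,0.003,0.001,-0.005,255],
  [0,0,0,0,0,0,255],
  [0,0,0,0,0,0,255],
])

```text
clock: 7.9
tcp_pos: [0.5869, 0.0641, 0.0662]
orientation: [2.0, 2.423, 0.0]
contact_force: [0.9, 0.1, -2.5]
grip_width: 0.0135
```

```bash
python3 -c "
from h import *
plan((.5868,.0638,.062),10.9,2,step=10,claw=255)"
```

```text
t 7.9 tcp [586.9  64.1  66.2] yaw(tool y) 10.93 tilt 0.02 F [ 0.93  0.1  -2.54] M [ 0.018 -0.034 -0.054] w 13.5 j [-0.62  0.61  0.55  1.92 -0.46  0.74  0.38]
[[-0.3, -0.2, 4.2, 0.0, -0.0, 0.001, 255.0], [0.0, 0.0, 0.0, -0.0, -0.0, 0.0, 255.0]]
```

Now I'll descend gently to the mouth and feel for contact.

Request:
play_rows([
  [-0.2,-0.2,2,0,0,0,255],
  [0,0,1.5,0,0,0,255],
  [0,0,1,0,0,0,255],
  [0,0,1,0,0,0,255],
])

```text
clock: 8.3
tcp_pos: [0.587, 0.064, 0.0607]
orientation: [1.999, 2.423, 0.002]
contact_force: [-0.4, 0.4, -0.7]
grip_width: 0.0134
```

```bash
python3 -c "
from h import *
plan((.5868,.0638,.055),10.9,2,step=10,claw=255)"
```

```text
t 8.3 tcp [587.   64.   60.7] yaw(tool y) 10.95 tilt 0.07 F [-0.39  0.37 -0.72] M [-0.033  0.07   0.045] w 13.4 j [-0.62  0.61  0.54  1.92 -0.46  0.73  0.39]
[[-0.2, -0.3, 5.7, 0.001, -0.0, 0.001, 255.0], [0.0, 0.0, 0.0, 0.0, 0.0, 0.0, 255.0]]
```

Request:
play_rows([
  [-0.2,-0.2,1,0,0,0,255],
  [0,0,1,0,0,0,255],
  [0,0,1,0,0,0,255],
])

```text
clock: 8.6
tcp_pos: [0.5868, 0.0637, 0.0574]
orientation: [1.999, 2.423, 0.001]
contact_force: [-0.2, 0.5, -1.4]
grip_width: 0.0134
```

```bash
python3 -c "
from h import *
o=st()[0];f=snap('scene','e5');overlay(f,'e5',265,150,60,50,13,o)"
```

```text
t 8.6 tcp [586.8  63.7  57.4] yaw(tool y) 10.95 tilt 0.06 F [-0.16  0.5  -1.43] M [ 0.065  0.046 -0.107] w 13.4 j [-0.61  0.62  0.54  1.92 -0.47  0.73  0.39]
```

View pics/e5.png

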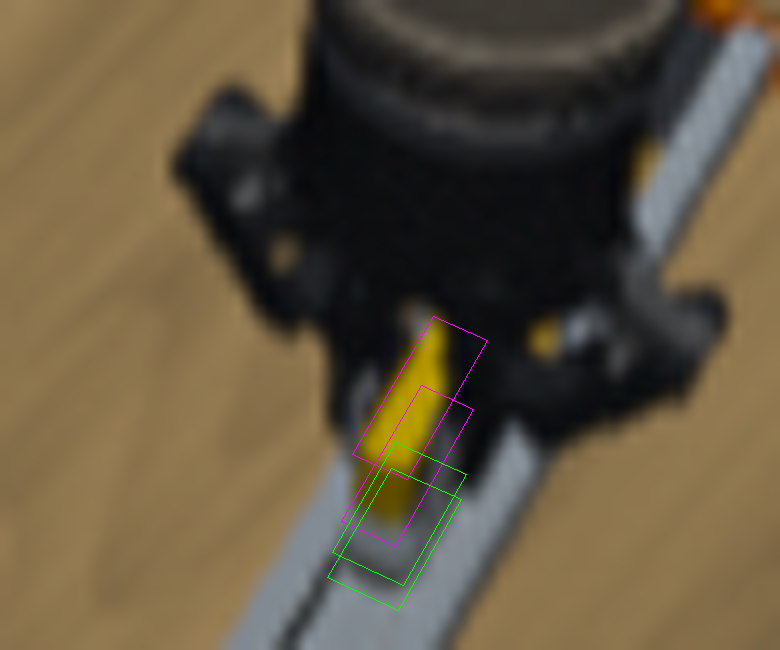

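Request:
play_rows([
  [0,0,1.2,0,0,0,255],
  [0,0,1.2,0,0,0,255],
  [0,0,1.2,0,0,0,255],
])

```text
clock: 8.95
tcp_pos: [0.5869, 0.0637, 0.0535]
orientation: [1.999, 2.423, 0.001]
contact_force: [0.1, -0.0, -0.5]
grip_width: 0.0132
```

```bash
python3 -c "
from h import *
o=st()[0]"
```

```text
t 8.95 tcp [586.9  63.7  53.5] yaw(tool y) 10.94 tilt 0.06 F [ 0.11 -0.03 -0.52] M [ 0.007 -0.001 -0.012] w 13.2 j [-0.61  0.62  0.54  1.92 -0.47  0.72  0.4 ]
```

Request:
play_rows([
  [0,0,1.5,0,0,0,255],
  [0,0,1.5,0,0,0,255],
  [0,0,1.5,0,0,0,255],
  [0,0,1.5,0,0,0,255],
])

```text
clock: 9.35
tcp_pos: [0.5869, 0.0637, 0.047]
orientation: [1.999, 2.423, 0.001]
contact_force: [-0.3, -0.2, 0.1]
grip_width: 0.0137
```

```bash
python3 -c "
from h import *
o=st()[0]"
```

```text
t 9.35 tcp [586.9  63.7  47. ] yaw(tool y) 10.94 tilt 0.06 F [-0.28 -0.22  0.14] M [-0.013 -0.018 -0.028] w 13.7 j [-0.61  0.63  0.53  1.93 -0.48  0.71  0.4 ]
```

Request:
play_rows([
  [0,0,1.5,0,0,0,255],
  [0,0,1.5,0,0,0,255],
  [0,0,1,0,0,0,255],
  [0,0,1,0,0,0,255],
])

```text
clock: 9.75
tcp_pos: [0.5869, 0.0637, 0.0414]
orientation: [1.999, 2.423, 0.001]
contact_force: [-0.4, 0.9, -0.7]
grip_width: 0.0134
```

```bash
python3 -c "
from h import *
o=st()[0];f=snap('scene','e6');overlay(f,'e6',265,150,60,50,13,o)"
```

```text
t 9.75 tcp [586.9  63.7  41.4] yaw(tool y) 10.95 tilt 0.05 F [-0.37  0.89 -0.72] M [0.02  0.003 0.035] w 13.4 j [-0.6   0.64  0.52  1.93 -0.48  0.7   0.41]
```

View pics/e6.png

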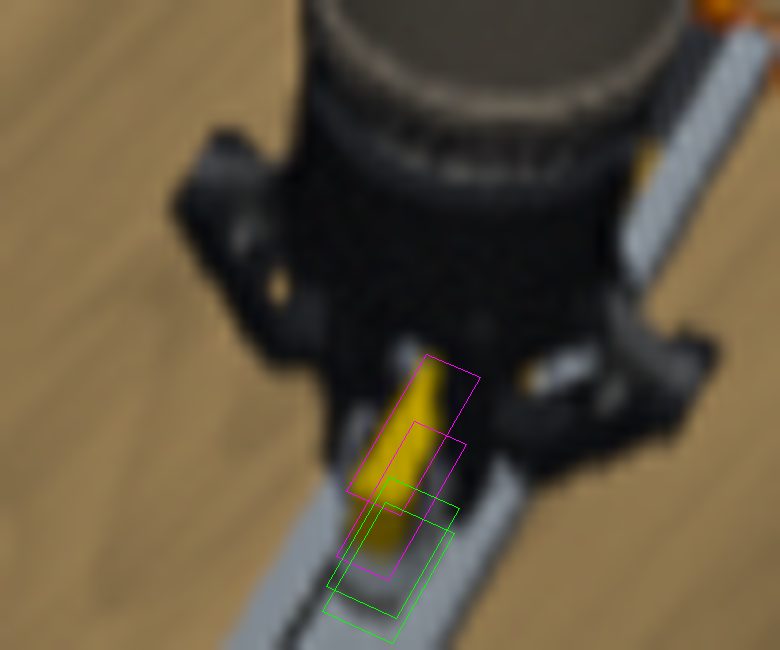

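Request:
play_rows([
  [0,0,0.9,0,0,0,255],
  [0,0,0.9,0,0,0,255],
  [0,0,0,0,0,0,255],
  [0,0,0,0,0,0,255],
])

```text
clock: 10.2
tcp_pos: [0.5868, 0.0637, 0.0393]
orientation: [1.999, 2.423, 0.001]
contact_force: [-0.5, 0.5, -0.6]
grip_width: 0.0132
```

```bash
cat >> h.py <<'E'
C0=np.array([.5835,.0835]);TH=np.radians(100.9)
EX=np.array([np.cos(TH),np.sin(TH)]);EY=np.array([-EX[1],EX[0]])
def sl():
    o,M,y=st(); d=o['tcp_pos'][:2]-C0; print('strut x,y mm',(1000*np.array([d@EX,d@EY])).round(2),'F along',(o['contact_force'][:2]@EX).round(2),(o['contact_force'][:2]@EY).round(2)); return o
E
python3 -c "
from h import *
sl()"
```

```text
t 10.2 tcp [586.8  63.7  39.3] yaw(tool y) 10.95 tilt 0.04 F [-0.54  0.48 -0.59] M [ 0.017 -0.047 -0.036] w 13.2 j [-0.6   0.65  0.52  1.93 -0.49  0.69  0.41]
strut x,y mm [-20.06   0.54] F along 0.58 0.44
```

Request:
play_rows([
  [2,0,0,0,0,0,255],
  [3,0,0,0,0,0,255],
  [3,0,0,0,0,0,255],
  [3,0,0,0,0,0,255],
  [2,0,0,0,0,0,255],
])

```text
clock: 10.7
tcp_pos: [0.5842, 0.0776, 0.0394]
orientation: [1.999, 2.423, 0.002]
contact_force: [-1.2, -0.1, -1.1]
grip_width: 0.0134
```

```bash
python3 -c "
from h import *
sl()"
```

```text
t 10.7 tcp [584.2  77.6  39.4] yaw(tool y) 10.94 tilt 0.06 F [-1.18 -0.08 -1.1 ] M [-0.011 -0.003 -0.028] w 13.4 j [-0.62  0.64  0.52  1.93 -0.49  0.69  0.39]
strut x,y mm [-5.95  0.41] F along 0.15 1.18
```

Request:
play_rows([
  [2.5,0.1,0,0,0,0,255],
  [2.5,0,0,0,0,0,255],
  [2,0,0,0,0,0,255],
  [1.5,0,0,0,0,0,255],
  [1,0,0,0,0,0,255],
])

```text
clock: 11.2
tcp_pos: [0.5823, 0.0883, 0.0394]
orientation: [1.999, 2.424, 0.002]
contact_force: [-0.1, -0.2, -1.7]
grip_width: 0.013
```

```bash
python3 -c "
from h import *
sl()"
```

```text
t 11.2 tcp [582.3  88.3  39.4] yaw(tool y) 10.98 tilt 0.06 F [-0.1  -0.15 -1.7 ] M [ 0.033  0.002 -0.028] w 13.0 j [-0.64  0.64  0.52  1.93 -0.49  0.69  0.37]
strut x,y mm [4.96 0.3 ] F along -0.13 0.12
```

Request:
play_rows([
  [1.2,0,0,0,0,0,255],
  [1.2,0,0,0,0,0,255],
  [1.2,0,0,0,0,0,255],
  [1.2,0,0,0,0,0,255],
])

```text
clock: 11.6
tcp_pos: [0.5813, 0.0931, 0.0394]
orientation: [1.999, 2.423, 0.002]
contact_force: [0.0, -0.6, -1.6]
grip_width: 0.0135
```

```bash
python3 -c "
from h import *
sl()"
```

```text
t 11.6 tcp [581.3  93.1  39.4] yaw(tool y) 10.96 tilt 0.06 F [ 0.01 -0.6  -1.61] M [-0.009 -0.009 -0.01 ] w 13.5 j [-0.65  0.64  0.52  1.93 -0.49  0.69  0.36]
strut x,y mm [9.84 0.3 ] F along -0.59 0.11
```

Request:
play_rows([
  [1,0,0,0,0,0,255],
  [1,0,0,0,0,0,255],
  [1,0,0,0,0,0,255],
])

```text
clock: 11.9
tcp_pos: [0.5807, 0.0963, 0.0394]
orientation: [1.999, 2.423, 0.001]
contact_force: [0.4, 0.4, -1.3]
grip_width: 0.0133
```

```bash
python3 -c "
from h import *
sl()"
```

```text
t 11.9 tcp [580.7  96.3  39.4] yaw(tool y) 10.95 tilt 0.06 F [ 0.44  0.35 -1.28] M [-0.026 -0.017  0.005] w 13.3 j [-0.66  0.64  0.52  1.93 -0.49  0.69  0.35]
strut x,y mm [13.05  0.33] F along 0.26 -0.49
```

Request:
play_rows([
  [0.8,0,0,0,0,0,255],
  [0.8,0,0,0,0,0,255],
  [0.8,0,0,0,0,0,255],
])

```text
clock: 12.2
tcp_pos: [0.5802, 0.0989, 0.0394]
orientation: [1.999, 2.423, 0.001]
contact_force: [-0.8, -0.3, -1.5]
grip_width: 0.0132
```

```bash
python3 -c "
from h import *
sl()"
```

```text
t 12.2 tcp [580.2  98.9  39.4] yaw(tool y) 10.96 tilt 0.06 F [-0.82 -0.34 -1.48] M [-0.003  0.019 -0.074] w 13.2 j [-0.66  0.64  0.52  1.93 -0.49  0.69  0.35]
strut x,y mm [15.72  0.34] F along -0.18 0.87
```

Request:
play_rows([
  [0.7,0,0,0,0,0,255],
  [0.7,0,0,0,0,0,255],
])

```text
clock: 12.4
tcp_pos: [0.5799, 0.1003, 0.0394]
orientation: [1.999, 2.423, 0.001]
contact_force: [-0.2, 0.6, -1.2]
grip_width: 0.0135
```

```bash
python3 -c "
from h import *
sl()"
```

```text
t 12.4 tcp [579.9 100.3  39.4] yaw(tool y) 10.95 tilt 0.06 F [-0.18  0.62 -1.21] M [ 0.002 -0.044 -0.007] w 13.5 j [-0.67  0.64  0.52  1.93 -0.49  0.69  0.35]
strut x,y mm [17.18  0.35] F along 0.64 0.06
```

Request:
play_rows([
  [0.7,0,0,0,0,0,255],
  [0.7,0,0,0,0,0,255],
])

```text
clock: 12.6
tcp_pos: [0.5796, 0.1018, 0.0394]
orientation: [1.999, 2.423, 0.001]
contact_force: [0.4, -0.5, -1.4]
grip_width: 0.0138
```

```bash
python3 -c "
from h import *
sl()"
```

```text
t 12.6 tcp [579.6 101.8  39.4] yaw(tool y) 10.95 tilt 0.06 F [ 0.37 -0.55 -1.4 ] M [-0.003  0.011 -0.041] w 13.8 j [-0.67  0.64  0.52  1.93 -0.49  0.69  0.35]
strut x,y mm [18.72  0.34] F along -0.61 -0.26
```

Request:
play_rows([
  [0.7,0,0,0,0,0,255],
  [0.7,0,0,0,0,0,255],
])

```text
clock: 12.8
tcp_pos: [0.5794, 0.1033, 0.0395]
orientation: [1.999, 2.423, 0.002]
contact_force: [0.5, 0.6, -1.3]
grip_width: 0.0137
```

```bash
python3 -c "
from h import *
sl()"
```

```text
t 12.8 tcp [579.4 103.3  39.5] yaw(tool y) 10.95 tilt 0.06 F [ 0.52  0.61 -1.33] M [ 0.047 -0.003 -0.011] w 13.7 j [-0.67  0.64  0.52  1.93 -0.49  0.69  0.34]
strut x,y mm [20.23  0.31] F along 0.5 -0.62
```

Request:
play_rows([
  [0.7,0,0,0,0,0,255],
  [0.7,0,0,0,0,0,255],
])

```text
clock: 13.0
tcp_pos: [0.5792, 0.1038, 0.0395]
orientation: [1.999, 2.422, 0.001]
contact_force: [0.7, -2.5, -1.4]
grip_width: 0.0136
```

```bash
python3 -c "
from h import *
o=sl();f=snap('scene','e7');overlay(f,'e7',270,135,60,50,13,o)"
```

```text
t 13.0 tcp [579.2 103.8  39.5] yaw(tool y) 10.92 tilt 0.1 F [ 0.74 -2.53 -1.35] M [-0.595 -0.113 -0.019] w 13.6 j [-0.67  0.64  0.53  1.93 -0.49  0.69  0.34]
strut x,y mm [20.75  0.34] F along -2.63 -0.25
```

View pics/e7.png

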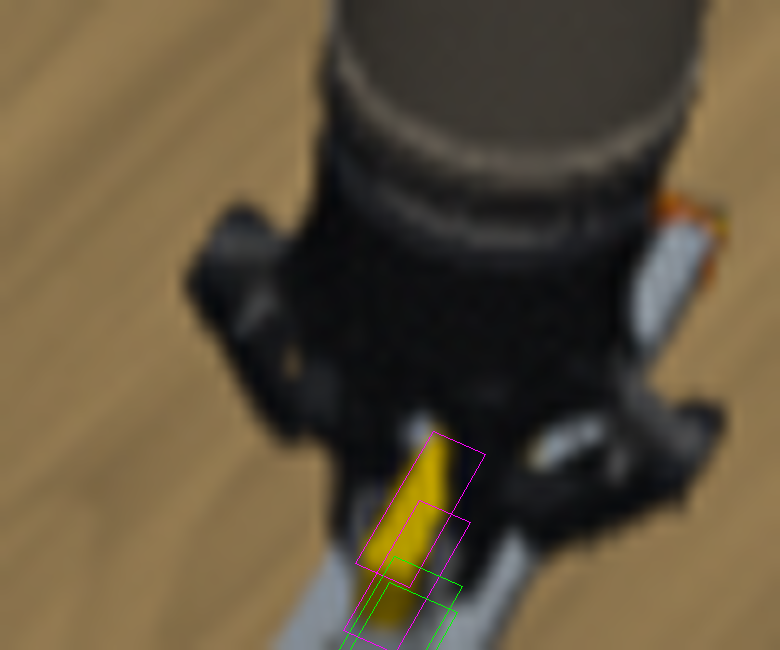

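Request:
play_rows([
  [-1.3,0,0,0,0,0,255],
  [0,0,0,0,0,0,255],
])

```text
clock: 13.25
tcp_pos: [0.5794, 0.1027, 0.0395]
orientation: [1.999, 2.422, 0.001]
contact_force: [1.1, 0.4, -1.7]
grip_width: 0.0142
```

```bash
python3 -c "
from h import *
sl()"
```

```text
t 13.25 tcp [579.4 102.7  39.5] yaw(tool y) 10.92 tilt 0.08 F [ 1.13  0.42 -1.72] M [ 0.035  0.032 -0.035] w 14.2 j [-0.67  0.64  0.52  1.93 -0.49  0.69  0.34]
strut x,y mm [19.65  0.37] F along 0.2 -1.19
```

Request:
play_rows([
  [0,0,0,0,0,0.08,255],
  [0,0,0,0,0,0.08,255],
  [0,0,0,0,0,0.08,255],
])

```text
clock: 13.55
tcp_pos: [0.5793, 0.1036, 0.0396]
orientation: [-2.283, -2.157, -0.003]
contact_force: [-0.4, -0.1, -2.0]
grip_width: 0.0136
```

```bash
python3 -c "
from h import *
sl()"
```

```text
t 13.55 tcp [579.3 103.6  39.6] yaw(tool y) -3.26 tilt 0.1 F [-0.41 -0.06 -1.95] M [-0.184  0.08  -0.022] w 13.6 j [-0.71  0.66  0.59  1.94 -0.55  0.71  0.15]
strut x,y mm [20.5   0.34] F along 0.02 0.41
```

```bash
cat >> h.py <<'E'
def P2(x,y,z): p=C0+x*EX+y*EY; return (*p,z)
E
python3 -c "
from h import *
plan(P2(.0194,.0003,.0395),-79.1,1,step=3,claw=255)"
```

```text
t 13.55 tcp [579.3 103.6  39.6] yaw(tool y) -3.26 tilt 0.1 F [-0.41 -0.06 -1.95] M [-0.184  0.08  -0.022] w 13.6 j [-0.71  0.66  0.59  1.94 -0.55  0.71  0.15]
[[-1.1, 0.3, 0.1, 0.001, -0.002, 0.12, 255.0]]
```

Request:
play_rows([
  [-1.1,0.3,0,0,0,0.08,255],
  [-0.3,0.1,0,0,0,0.08,255],
  [-0.2,0.1,0,0,0,0.08,255],
])

```text
clock: 13.85
tcp_pos: [0.5795, 0.1032, 0.0395]
orientation: [-2.532, -1.855, -0.004]
contact_force: [-0.0, 0.0, -1.1]
grip_width: 0.0133
```

```bash
python3 -c "
from h import *
sl()
plan(P2(.0194,.0003,.0395),-79.1,1,step=3,claw=255)"
```

```text
t 13.85 tcp [579.5 103.2  39.5] yaw(tool y) -17.55 tilt 0.19 F [-0.02  0.03 -1.13] M [ 0.052 -0.041  0.003] w 13.3 j [-0.76  0.68  0.65  1.94 -0.62  0.73 -0.04]
strut x,y mm [20.1   0.19] F along 0.04 0.01
t 13.85 tcp [579.5 103.2  39.5] yaw(tool y) -17.55 tilt 0.19 F [-0.02  0.03 -1.13] M [ 0.052 -0.041  0.003] w 13.3 j [-0.76  0.68  0.65  1.94 -0.62  0.73 -0.04]
[[-0.7, 0.2, 0.0, -0.001, -0.003, 0.12, 255.0]]
```

Request:
play_rows([
  [-0.8,0.3,0,-0.001,-0.003,0.08,255],
  [-0.3,0.2,0,0,0,0.08,255],
  [-0.2,0.2,0,0,0,0.08,255],
])

```text
clock: 14.15
tcp_pos: [0.5796, 0.1032, 0.0395]
orientation: [-2.744, -1.527, -0.001]
contact_force: [1.0, -0.7, -0.7]
grip_width: 0.0135
```

```bash
python3 -c "
from h import *
sl()
plan(P2(.0194,.0003,.0395),-79.1,1,step=3,claw=255)"
```

```text
t 14.15 tcp [579.6 103.2  39.5] yaw(tool y) -31.82 tilt 0.11 F [ 0.97 -0.72 -0.75] M [0.004 0.04  0.011] w 13.5 j [-0.8   0.71  0.71  1.94 -0.68  0.75 -0.24]
strut x,y mm [20.08  0.15] F along -0.89 -0.82
t 14.15 tcp [579.6 103.2  39.5] yaw(tool y) -31.82 tilt 0.11 F [ 0.97 -0.72 -0.75] M [0.004 0.04  0.011] w 13.5 j [-0.8   0.71  0.71  1.94 -0.68  0.75 -0.24]
[[-0.6, 0.4, -0.0, -0.001, -0.002, 0.12, 255.0]]
```

Request:
play_rows([
  [-0.7,0.5,0,-0.001,-0.002,0.09,255],
  [-0.3,0.3,0,0,0,0.09,255],
  [-0.2,0.3,0,0,0,0.09,255],
])

```text
clock: 14.45
tcp_pos: [0.5797, 0.1032, 0.0394]
orientation: [-2.93, -1.129, 0.0]
contact_force: [0.2, 0.5, -1.1]
grip_width: 0.0135
```

```bash
python3 -c "
from h import *
sl()
plan(P2(.0194,.0003,.0395),-79.1,1,step=3,claw=255)"
```

```text
t 14.45 tcp [579.7 103.2  39.4] yaw(tool y) -47.85 tilt 0.11 F [ 0.25  0.46 -1.06] M [ 0.017 -0.022  0.049] w 13.5 j [-0.84  0.74  0.78  1.94 -0.75  0.78 -0.46]
strut x,y mm [20.07  0.04] F along 0.41 -0.33
t 14.45 tcp [579.7 103.2  39.4] yaw(tool y) -47.85 tilt 0.11 F [ 0.25  0.46 -1.06] M [ 0.017 -0.022  0.049] w 13.5 j [-0.84  0.74  0.78  1.94 -0.75  0.78 -0.46]
[[-0.6, 0.4, -0.1, -0.002, -0.0, 0.12, 255.0]]
```

Request:
play_rows([
  [-0.6,0.5,0,-0.001,0,0.09,255],
  [-0.2,0.3,0,0,0,0.09,255],
  [-0.2,0.3,0,0,0,0.09,255],
])

```text
clock: 14.75
tcp_pos: [0.5794, 0.1035, 0.0391]
orientation: [-3.057, -0.709, -0.0]
contact_force: [0.3, 0.4, -1.4]
grip_width: 0.0134
```

```bash
python3 -c "
from h import *
sl()
plan(P2(.0194,.0003,.0395),-79.1,3,step=3,claw=255)"
```

```text
t 14.75 tcp [579.4 103.5  39.1] yaw(tool y) -63.89 tilt 0.19 F [ 0.33  0.37 -1.44] M [ 0.013  0.01  -0.021] w 13.4 j [-0.88  0.77  0.85  1.95 -0.81  0.81 -0.68]
strut x,y mm [20.44  0.2 ] F along 0.3 -0.39
t 14.75 tcp [579.4 103.5  39.1] yaw(tool y) -63.89 tilt 0.19 F [ 0.33  0.37 -1.44] M [ 0.013  0.01  -0.021] w 13.4 j [-0.88  0.77  0.85  1.95 -0.81  0.81 -0.68]
[[-0.4, 1.0, -0.4, -0.003, -0.001, 0.12, 255.0], [0.0, 0.0, 0.0, 0.0, -0.0, 0.12, 255.0], [0.0, 0.0, 0.0, -0.0, -0.0, 0.025, 255.0]]
```

Request:
play_rows([
  [-0.4,0.9,-0.4,-0.003,0,0.09,255],
  [0,0.4,0,0,0,0.09,255],
  [0,0.2,0,0,0,0.07,255],
  [0,0,0,0,0,0,255],
])

```text
clock: 15.15
tcp_pos: [0.5794, 0.1044, 0.039]
orientation: [-3.124, -0.308, 0.0]
contact_force: [-0.0, -0.1, -1.2]
grip_width: 0.0136
```

```bash
python3 -c "
from h import *
o=sl()
plan(P2(.0194,.0003,.0395),-79.1,1,step=3,claw=255)
f=snap('scene','g1');overlay(f,'g1',270,135,60,50,13,o)"
```

```text
t 15.15 tcp [579.4 104.4  39. ] yaw(tool y) -78.75 tilt 0.15 F [-0.02 -0.11 -1.15] M [-0.065 -0.002  0.01 ] w 13.6 j [-0.92  0.8   0.91  1.95 -0.87  0.84 -0.9 ]
strut x,y mm [21.31  0.05] F along -0.1 0.04
t 15.15 tcp [579.4 104.4  39. ] yaw(tool y) -78.75 tilt 0.15 F [-0.02 -0.11 -1.15] M [-0.065 -0.002  0.01 ] w 13.6 j [-0.92  0.8   0.91  1.95 -0.87  0.84 -0.9 ]
[[-0.3, 1.9, -0.5, -0.003, -0.0, 0.006, 255.0]]
```

View pics/g1.png

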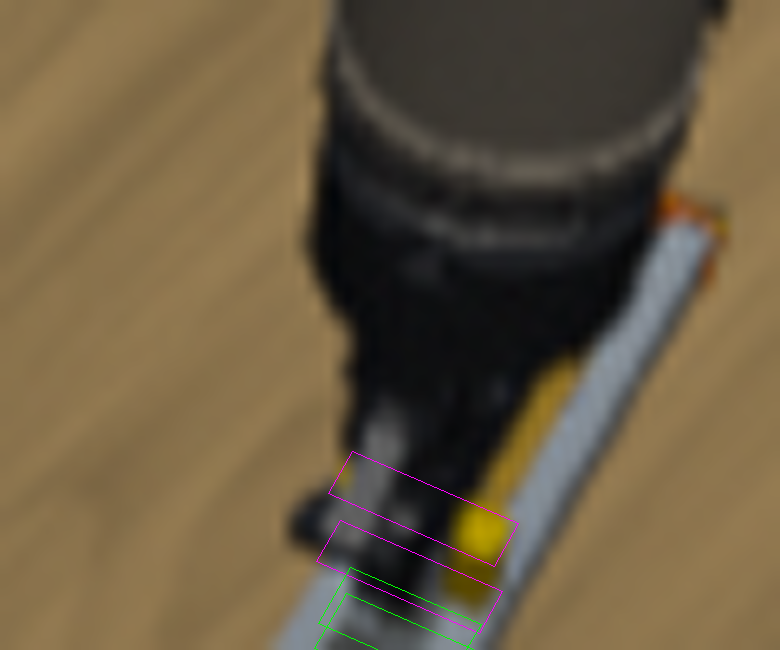

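Request:
play_rows([
  [0,0,-1,-0.002,0,0,255],
  [0,0,-1,0,0,0,255],
  [0,0,-1,0,0,0,255],
])

```text
clock: 15.5
tcp_pos: [0.5793, 0.105, 0.0421]
orientation: [-3.124, -0.318, 0.0]
contact_force: [-0.6, 1.2, -0.7]
grip_width: 0.0136
```

```bash
python3 -c "
from h import *
o=sl()"
```

```text
t 15.5 tcp [579.3 105.   42.1] yaw(tool y) -78.39 tilt 0.09 F [-0.59  1.19 -0.7 ] M [ 0.014 -0.005  0.018] w 13.6 j [-0.92  0.8   0.91  1.95 -0.86  0.85 -0.9 ]
strut x,y mm [21.85  0.03] F along 1.29 0.36
```

Request:
play_rows([
  [0,0.4,-0.8,0,0,0.006,255],
  [0,0.2,-0.8,0,0,0.004,255],
])

```text
clock: 15.7
tcp_pos: [0.5796, 0.1044, 0.0441]
orientation: [-3.125, -0.302, -0.0]
contact_force: [1.1, 0.7, -7.9]
grip_width: 0.0138
```

```bash
python3 -c "
from h import *
o=sl()"
```

```text
t 15.7 tcp [579.6 104.4  44.1] yaw(tool y) -78.97 tilt 0.12 F [ 1.06  0.65 -7.9 ] M [ 0.182 -0.347  0.043] w 13.8 j [-0.92  0.8   0.92  1.95 -0.86  0.85 -0.9 ]
strut x,y mm [21.28 -0.09] F along 0.44 -1.16
```

Request:
play_rows([
  [0,0.2,-0.7,0,0,0.004,255],
  [0,0,-0.7,0,0,0,255],
])

```text
clock: 15.9
tcp_pos: [0.5795, 0.1045, 0.0441]
orientation: [-3.127, -0.296, -0.0]
contact_force: [4.9, -0.0, -14.0]
grip_width: 0.0133
```

```bash
python3 -c "
from h import *
o=sl()"
```

```text
t 15.9 tcp [579.5 104.5  44.1] yaw(tool y) -79.19 tilt 0.06 F [  4.9   -0.04 -14.04] M [-0.147 -0.993  0.027] w 13.3 j [-0.92  0.8   0.92  1.95 -0.86  0.85 -0.91]
strut x,y mm [ 2.135e+01 -2.000e-02] F along -0.97 -4.8
```

Request:
play_rows([
  [0,0,-0.2,0,0,0,255],
  [0,0,1,0,0,0,255],
  [0,0,1.2,0,0,0,255],
  [0,0,1.2,0,0,0,255],
  [0,0,1.2,0,0,0,255],
])

```text
clock: 16.4
tcp_pos: [0.5797, 0.1041, 0.0407]
orientation: [-3.126, -0.295, -0.0]
contact_force: [0.5, -0.1, -0.6]
grip_width: 0.0138
```

```bash
python3 -c "
from h import *
o=sl()"
```

```text
t 16.4 tcp [579.7 104.1  40.7] yaw(tool y) -79.21 tilt 0.1 F [ 0.46 -0.05 -0.56] M [0.005 0.012 0.06 ] w 13.8 j [-0.92  0.8   0.91  1.95 -0.87  0.85 -0.9 ]
strut x,y mm [20.93 -0.16] F along -0.14 -0.44
```

Request:
play_rows([
  [0,0,0.8,0,0,0,255],
  [0,0,0.7,0,0,0,255],
  [0,0,0.6,0,0,0,255],
])

```text
clock: 16.7
tcp_pos: [0.5797, 0.104, 0.0387]
orientation: [-3.126, -0.295, -0.001]
contact_force: [-0.2, -0.5, -1.3]
grip_width: 0.0133
```

```bash
python3 -c "
from h import *
o=sl()"
```

```text
t 16.7 tcp [579.7 104.   38.7] yaw(tool y) -79.23 tilt 0.12 F [-0.21 -0.55 -1.28] M [-0.019  0.033  0.023] w 13.3 j [-0.92  0.81  0.91  1.95 -0.87  0.84 -0.9 ]
strut x,y mm [20.84 -0.17] F along -0.5 0.31
```

Request:
play_rows([
  [0,0,0.6,0,0,0,255],
  [0,0,0.4,0,0,0,255],
])

```text
clock: 16.9
tcp_pos: [0.5799, 0.104, 0.038]
orientation: [-3.125, -0.295, -0.001]
contact_force: [-2.1, 0.0, 7.0]
grip_width: 0.0134
```

```bash
python3 -c "
from h import *
o=sl()"
```

```text
t 16.9 tcp [579.9 104.   38. ] yaw(tool y) -79.23 tilt 0.14 F [-2.09  0.05  6.98] M [ 0.077  0.61  -0.039] w 13.4 j [-0.92  0.81  0.91  1.95 -0.87  0.84 -0.9 ]
strut x,y mm [20.81 -0.32] F along 0.44 2.05
```

Request:
play_rows([
  [0,0,-0.2,0,0,0,255],
  [0,0,0,0,0,0,205],
  [0,0,0,0,0,0,190],
  [0,0,0,0,0,0,160],
  [0,0,0,0,0,0,140],
], force=20)

```text
clock: 17.4
tcp_pos: [0.5803, 0.1039, 0.0384]
orientation: [-3.126, -0.295, -0.002]
contact_force: [0.4, -0.3, 0.0]
grip_width: 0.0386
```

```bash
python3 -c "
from h import *
o=sl()
f=snap('scene','g2');overlay(f,'g2',270,135,60,50,13,o)"
```

```text
t 17.4 tcp [580.3 103.9  38.4] yaw(tool y) -79.23 tilt 0.15 F [ 0.41 -0.34  0.04] M [ 0.012 -0.018  0.007] w 38.6 j [-0.92  0.81  0.91  1.95 -0.87  0.84 -0.9 ]
strut x,y mm [20.66 -0.72] F along -0.41 -0.33
```

View pics/g2.png

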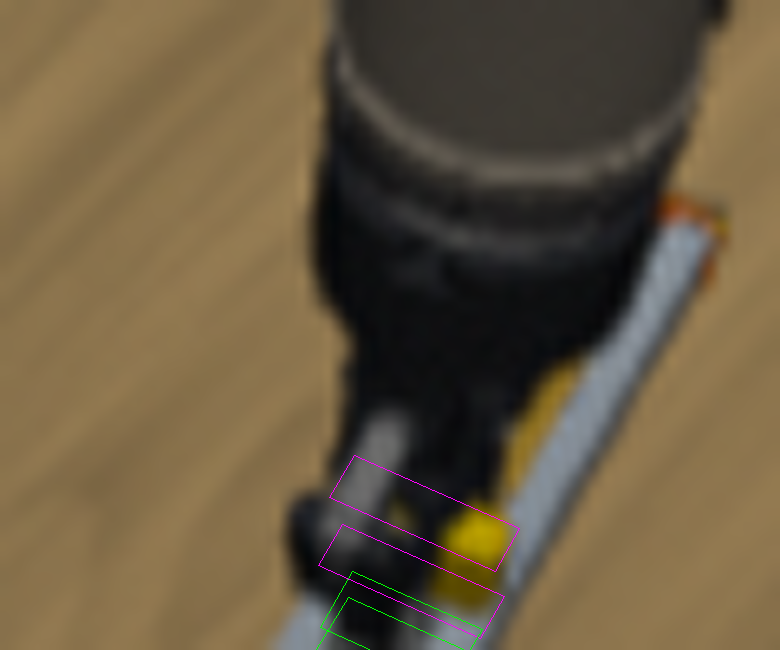

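Released, with the wing still crosswise. Going straight up.

Request:
play_rows([
  [0,0,-4,0,0,0,140],
  [0,0,-10,0,0,0,140],
  [0,0,-15,0,0,0,140],
  [0,0,-20,0,0,0,140],
  [0,0,-25,0,0,0,140],
])

```text
clock: 17.95
tcp_pos: [0.5785, 0.1032, 0.1152]
orientation: [-3.127, -0.293, 0.005]
contact_force: [0.4, 0.6, 0.3]
grip_width: 0.0384
```

Request:
play_rows([
  [0,0,-30,0,0,0,140],
  [-35,0,-30,0,0,0,140],
  [-40,0,-10,0,0,0,140],
  [-40,0,0,0,0,0,140],
  [-20,0,0,0,0,0,140],
])

```text
clock: 18.45
tcp_pos: [0.4477, 0.0756, 0.1954]
orientation: [-3.124, -0.289, -0.011]
contact_force: [-0.1, -0.4, -0.0]
grip_width: 0.0389
```

```bash
python3 -c "
from h import *
o=sl()
f=snap('scene','g3');g=snap('top','g3');crop(f,'g3',255,135,80,75,9);crop(g,'g4',185,140,115,50,7)"
```

```text
t 18.45 tcp [447.7  75.6 195.4] yaw(tool y) -79.43 tilt 0.49 F [-0.07 -0.38 -0.01] M [ 0.04  -0.012 -0.019] w 38.9 j [-1.37  0.43  1.37  2.16 -0.53  0.96 -1.09]
strut x,y mm [ 17.92 134.88] F along -0.36 0.14
```

View pics/g3.png

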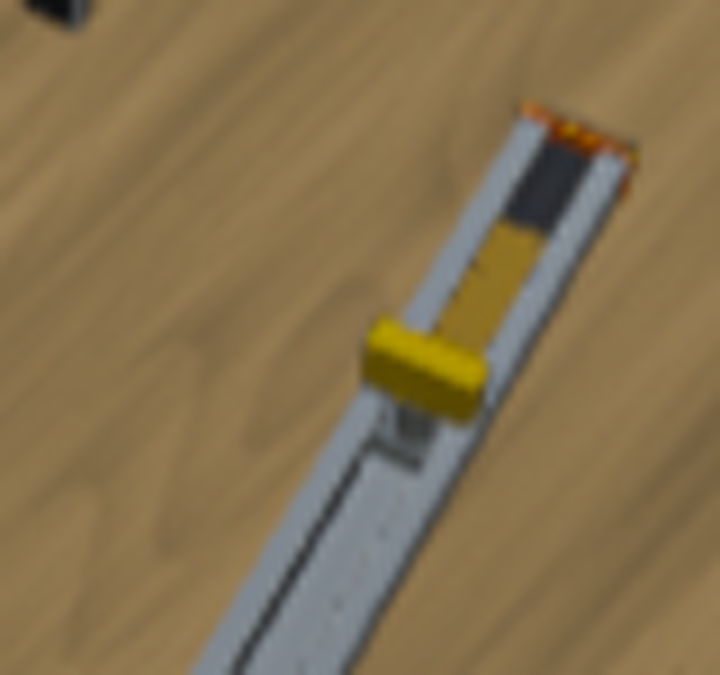

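View pics/g4.png

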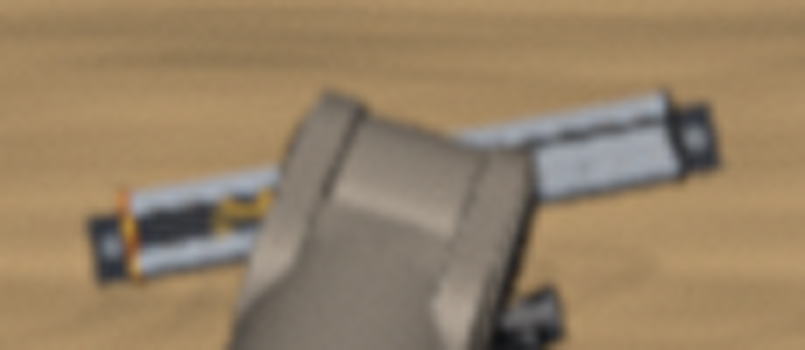

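```bash
python3 -c "
from h import *
f=load('g3','scene');P=cloud(f)
m=ymask(f)&(P[...,2]>.06);v,u=np.nonzero(m)
Q=np.array([atz(f,a,b,.068)[:2] for a,b in zip(u,v)]);d=Q-C0
print(len(Q),np.percentile(P[...,2][m],[5,50,95]),cv2.minAreaRect((1000*np.c_[d@EX,d@EY]).astype(np.float32)))
a=load('a','scene');dd=cv2.absdiff(a['color'],f['color']).max(2);n,l,s,c=cv2.connectedComponentsWithStats((dd>40).astype(np.uint8))
print([x.tolist() for x in s[1:] if x[4]>6])
"
```

```text
65 [0.06171668 0.06770205 0.07123812] ((18.06957244873047, -1.0977973937988281), (18.863574981689453, 41.09493637084961), 2.3326053619384766)
[[121, 0, 4, 12, 31], [230, 0, 66, 138, 3806], [253, 0, 7, 8, 27], [309, 0, 20, 19, 151], [336, 0, 9, 13, 53], [159, 18, 11, 29, 90], [142, 42, 13, 2, 15], [106, 46, 4, 11, 20], [125, 48, 12, 12, 31], [160, 49, 9, 32, 67], [148, 51, 8, 3, 10], [130, 53, 8, 12, 26], [116, 67, 11, 14, 36], [129, 66, 2, 7, 13], [295, 170, 15, 17, 119], [194, 253, 13, 20, 121]]
```

View pics/g3_scene.png

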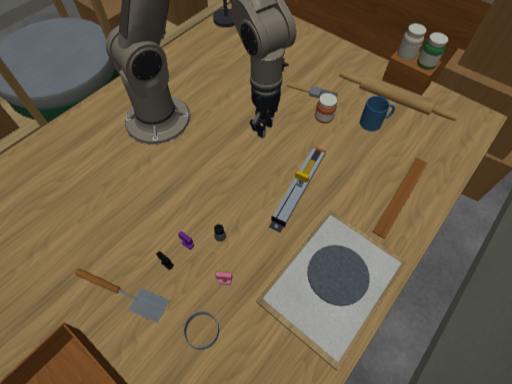

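Request:
play_rows([
  [0,0,0,0,0,0,140],
  [0,0,0,0,0,0,140],
])

```text
clock: 18.75
tcp_pos: [0.4491, 0.0768, 0.1967]
orientation: [-3.121, -0.29, -0.015]
contact_force: [0.6, -0.4, 0.5]
grip_width: 0.0385
```

```bash
python3 -c "
from h import *
st(); print(r.hand_in())"
```

```text
t 18.75 tcp [449.1  76.8 196.7] yaw(tool y) -79.38 tilt 0.68 F [ 0.59 -0.44  0.54] M [-0.052 -0.012  0.027] w 38.5 j [-1.37  0.43  1.37  2.15 -0.53  0.96 -1.09]
the job is handed in; nothing more can be done
None
```

The stud is in the strut, upright and crosswise, with its head under the lips, and the job is handed in at about 19 s. No verdict was reported.

**What I did:**
- I gripped the yellow-winged stud by its wing and lowered it lengthwise into the slot without contact.
- I slid it towards the orange cap until it met the stop at about 2.6 N, backed off about 1 mm, and turned it a quarter turn.
- I pulled up until the lips stopped it at about 8 N, then about 14 N by the wrist reading. The hand stopped rising at the height where the head should meet the lips.
- I set it down on the floor of the channel at about 7 N and opened the fingers. I then lifted the hand clear of the stud and strut.

**Last checks:**
- **Height:** the wing top measured about 68 mm, which is right for a stud standing on the channel floor.
- **Position and angle:** the wing is about 1 to 1.5 mm off the slot's centre line and square to the slot within about 2 degrees.
- **Other things:** comparing the scene pictures before and after showed changes only at the arm, the strut and the place where the stud had stood.

**What disagreed or could not be checked:**
- The top camera put the slot about 4 mm away from where the scene camera put it. I went by the scene camera, which matched the held wing to within about 1 mm.
- At the end the top view of the stud was hidden by the arm, so the last checks rest on the scene camera alone.
- The hand drifted about 1.5 mm towards the stop during the turn, with no binding felt.

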